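Put away pedestal posts and rails on the optical table

TASK

Clear up the optical table: first slide the tray's divider so that the compartment on the robot's side takes the long rails and the far compartment the short ones, with a few millimetres to spare in each, then lay every rail flat and lengthwise in its compartment, side by side. Put every pedestal post into a bore of its own in the block, entering at a tilt so that the foot goes under the keeper strip, then straightening it until it stands upright with its foot flat on the bore's floor. Leave the other things on the table where they are.

Things in the scene. Friction and masses are not known exactly. Their poses are not given: they have to be found in the camera images.
- tray: Fixed grey open tray, outside 282 x 134 mm, walls 25 mm high and 5 mm thick, floor 5 mm thick; inside 272 x 124 mm. It stands left or right of the loose rails. Origin: centre of its underside; its x axis runs along the tray's length, roughly away from the robot, z up.
- divider (a joint): Divider's position (m) along tray x: 0 at the tray's middle, positive away from the robot, stops at -0.06 and 0.06; about 2 N of friction, stays where left. It is an aluminium cross plate 8 mm thick, 122 mm wide, its top 42 mm above the table: the near compartment is 132 mm long plus this value, the far one 132 mm minus it.
- divider_tab (a point): Middle of the top of the divider's black grip tab, 78 mm above the table; the tab is 12 mm thick along tray x, 40 mm wide along tray y, and reaches 36 mm down from this point.
- block: Fixed black block 235 (x) x 76 (y) x 50 mm high; three vertical round bores in a row along x, 75 mm apart, 44 mm across, 40 mm deep, flat-bottomed. A flat aluminium keeper strip (z 50 to 54 mm) runs along its +y side, its straight edge 12 mm from the bores' axes: it covers the outer 10 mm of each mouth and leaves 34 mm free in y. Origin: centre of underside; x roughly away from robot.
- bore0 (a point): Centre of the flat floor of bore 0 (nearest the robot), 10 mm above the table and 40 mm below the block's top; axes as the block's.
- bore1 (a point): Centre of the flat floor of bore 1 (middle), 10 mm above the table and 40 mm below the block's top; axes as the block's.
- bore2 (a point): Centre of the flat floor of bore 2 (farthest from the robot), 10 mm above the table and 40 mm below the block's top; axes as the block's.
- long1: Long aluminium rail, 155 mm long (its x axis), 24 mm wide (y), 32 mm high, about 0.22 kg. Origin: centre of its underside. May be absent.
- long2: Long aluminium rail, 155 mm long (its x axis), 24 mm wide (y), 32 mm high, about 0.22 kg. Origin: centre of its underside. May be absent.
- short1: Short aluminium rail, 85 mm long (its x axis), 24 mm wide (y), 32 mm high, about 0.12 kg. Origin: centre of its underside. May be absent.
- short2: Short aluminium rail, 85 mm long (its x axis), 24 mm wide (y), 32 mm high, about 0.12 kg. Origin: centre of its underside. May be absent.
- post1: Steel post, standing: round stem 16 mm across on a round foot 38 mm across, 6 mm thick; 150 mm tall, about 0.25 kg. Origin: centre of the foot's underside; z up the stem. The foot cannot enter a bore level: tip the post about 25 degrees, top leaning over the keeper strip, pass the foot's lower edge under the strip, straighten, lower. May be absent.
- post2: Steel post, standing: round stem 16 mm across on a round foot 38 mm across, 6 mm thick; 150 mm tall, about 0.25 kg. Origin: centre of the foot's underside; z up the stem. The foot cannot enter a bore level: tip the post about 25 degrees, top leaning over the keeper strip, pass the foot's lower edge under the strip, straighten, lower. May be absent.
- post3: Steel post, standing: round stem 16 mm across on a round foot 38 mm across, 6 mm thick; 150 mm tall, about 0.25 kg. Origin: centre of the foot's underside; z up the stem. The foot cannot enter a bore level: tip the post about 25 degrees, top leaning over the keeper strip, pass the foot's lower edge under the strip, straighten, lower. May be absent.
- lens_mount: Bystander: black lens mount on a short post, 128 mm tall, beyond the work. Origin: centre of its underside.
- power_supply: Bystander: grey box 80 x 130 x 50 mm beyond the work. Origin: centre of its underside.
- tape_roll: Bystander: white ring 80 mm across, 25 mm high, beyond the work. Origin: centre of its underside.
Things that resemble listed ones, but are neither listed nor needed, are in the scene too. Leave any orange look-alike of the long2 alone.

How it is judged:
By the outcome, as a careful person would: the job done as asked, in the order asked, and still so for the second after the job is handed in, with the robot touching nothing.
Of long1, long2, short1, short2 only 3 to 4 are there at a start; the rules pass over those that are not, and their reading is None.
Of post1, post2, post3 only 2 to 3 are there at a start; the rules pass over those that are not, and their reading is None.
At some moment in a run one of long1, long2, short1, short2 may be knocked a few centimetres aside while the robot is not near it.
It also fails if it takes over 210 s, if anything falls off the work surface, if the arm or the gripper's body presses on something with over 40 N, if the wrist force passes 120 N, or if a joint passes its speed limit or range.

ROBOT

A 6-joint arm with a two-finger parallel gripper is mounted at the origin on the work surface. World frame = base frame: x ahead of the robot, y to its left, z up, the work surface at z = 0. Lengths are in mm, angles in degrees, forces in N, time in s.
With the tool pointing down it reaches from about 350 to 850 mm from the base axis. Payload 8.1 kg.
Tool frame: the origin (TCP) lies midway between the tips of the shut fingers; the grasp point (between the pads) lies 19 mm behind it (r.tcp_to_grasp is the distance from the TCP to the grasp point, in mm); z points along the fingers, y is the direction in which the jaws open and shut (so a half turn about z gives the same grasp; the last joint's range is limited). The gripper opens to 85 mm and grips with 20 to 120 N. Pads are 22 mm wide; open, the fingers measure 114 mm over their backs; the gripper's body (76 mm by 85 mm) begins 54 mm behind the grasp point. The pads swing forward as they close: fully open they stand 13 mm farther back than shut.
Start: joints at [-77.487, 7.471, 85.268, -0, 87.261, -4.893], TCP at [179.509, -572.522, 231.292] pointing down, gripper open.
Joint ranges: [-169.43, 169.43], [-51.17, 129.36], [1.28, 143.12], [-76.62, 256.62], [0, 156.53], [-152.29, 152.29]. Speed limits (degrees/s): [136.94, 136.94, 159.86, 180, 180, 180].

INTERFACE

Orientations are given as [roll, pitch, yaw] about the fixed x, y, z axes, in that order (R = Rz(yaw) Ry(pitch) Rx(roll)).
In Python, from bench import r gives the robot as it stands.
- The arm moves only by the tool jog_arm, never from a script. Its argument "targets" is a list of rows, each a list of 7 numbers: the shift along the tool's x, y, z in m, then the turn, a rotation vector about the tool's x, y, z in rad, then the closure, from 0 (fully open) to 1 (shut). In form: [[dx, dy, dz, wx, wy, wz, claw], ...]. A call has 1 to 5 rows; each row is the pose to reach, as a shift and turn from the pose commanded when the call began, along the tool's axes at that moment; what a row does not reach only later rows make up. A row lasts 1/12 s, in which the tool goes at most 41.7 mm and 7.16 degrees, less where a joint would pass 70% of its speed; a pose out of reach is approached as far as the arm can. A call with a gripper value outside its range is refused whole. The fingers move at their own pace and stop on an object; "newtons" is the grip in N (left out, the last holds). Time passes only in rows, so rows that repeat a pose let the fingers close. It gives the time, the measured TCP pose, the force and the opening at its end, in the units of the state.
- r.sense(): the state, without advancing time (a new reading comes with each control period).
- r.snapshot(name): name is "scene" or "top" or "wrist"; returns a dict with "pixels" (420x560x3 uint8, red, green, blue), "fx", "fy", "cx", "cy" (pixels), "origin" and "attitude" of the camera in the world. Camera axes: x right, y down, z forward; pixel columns grow to the right and rows downward; lengths in mm; the calibration is good to about 2 mm. A picture is of the moment at which its call begins. There is no depth.
- r.hand_in(): hands the job in, once; it reports no verdict.
The state is a dict: "time": time; "joint_pos": joint angles; "qd": joint speeds; "joint_efforts": joint torques, N m; "tool_pos": TCP position; "tcp_rot": TCP orientation; "ft_force": force on the tool from outside, world axes, zero at the start; "wrist_torque": the same for the moment, N m; "finger_gap": finger opening in mm.
Only numpy, scipy, OpenCV 4.12 (cv2) and the standard library are available. Lean on these libraries where they do the work, as an engineer would, in place of code of your own. Each camera call takes 0.05 s, during which the arm holds its last target.

## Working session

There is one attempt and no reset: what is moved stays moved. The work goes in short steps, Python scripts to look and compute and a tool call to move; the robot and the scene stay as the last step left them, time stands still between calls to the robot, and variables do not carry over. Pictures are saved under pics/ and viewed, and the job is handed in when it is done.

Besides the shell and the picture viewer there is one more tool, called in YAML: its name, and indented under it one key for each argument. jog_arm: Moves the arm, as the interface text tells. Its arguments: {"type":"object","properties":{"targets":{"type":"array","items":{"type":"array","items":{"type":"number"}}},"newtons":{"type":"number"}},"required":["targets"]}

```bash
ls; mkdir -p pics; cat > h.py <<'E'
import numpy as np, cv2
from scipy.spatial.transform import Rotation as R
from bench import r
def snap(n,f):
    s=r.snapshot(n); cv2.imwrite('pics/'+f+'.png',cv2.cvtColor(s['pixels'],cv2.COLOR_RGB2BGR))
    np.save('pics/'+f+'.npy',s,allow_pickle=True); return s
def load(f): return np.load('pics/'+f+'.npy',allow_pickle=True).item()
E
python3 - <<'E'
from h import *
for n in ('scene','top','wrist'):
    s=snap(n,n+'0'); print(n,{k:v for k,v in s.items() if k!='pixels'})
print(r.sense())
E
```

```text
pics
scene {'fx': 390.45673409220734, 'fy': 390.45673409220734, 'cx': 287.072250108471, 'cy': 213.81021483266457, 'origin': array([1175.85047333, -137.02397304,  663.36224329]), 'attitude': array([-130.40591728,   -0.92038921,   86.26729835])}
top {'fx': 435.4314929082423, 'fy': 435.4314929082423, 'cx': 278.02214266007854, 'cy': 208.4188463942784, 'origin': array([ 366.71889296,  -85.30125139, 1116.05898706]), 'attitude': array([-172.40412256,   -0.28759468,  -89.90359173])}
wrist {'fx': 338.24365635358777, 'fy': 338.24365635358777, 'cx': 281.54743543049483, 'cy': 206.3545842796359, 'origin': array([ 243.19021084, -553.31450002,  372.2164598 ]), 'attitude': array([ 1.64889300e+02,  7.47961463e-02, -7.26041828e+01])}
{'time': 0.15, 'joint_pos': array([-7.74878577e+01,  7.50781001e+00,  8.53155130e+01, -3.42439181e-05,
        8.72609961e+01, -4.89208163e+00]), 'qd': array([ 0.034967  , -0.03791744, -0.26381874, -0.02361189, -0.01353934,
        0.00931105]), 'joint_efforts': array([ 3.48873718e-04, -5.70061827e+01, -5.01158059e+01, -2.88755227e-04,
        9.57310956e-03, -1.05395603e-05]), 'tool_pos': array([ 179.4050206 , -572.10425624,  230.45243452]), 'tcp_rot': array([-1.79915985e+02, -7.15658564e-03,  1.74042204e+01]), 'ft_force': array([-0.4357808 , -0.50049239,  0.00365177]), 'wrist_torque': array([0.04904093, 0.00808865, 0.01519054]), 'finger_gap': 85.54386814140497}
```

View pics/top0.png

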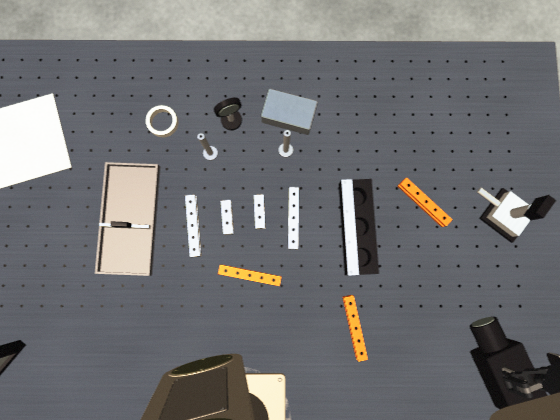

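View pics/scene0.png

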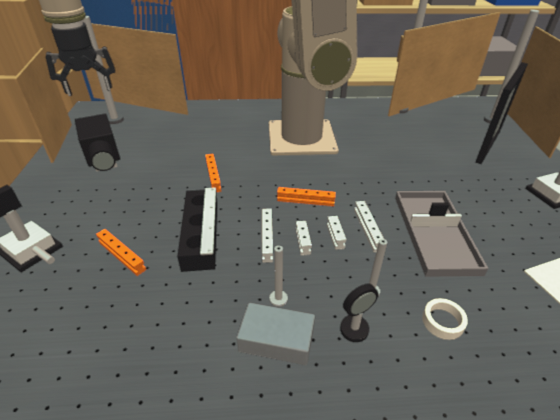

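```bash
cat >> h.py <<'E'
def cast(s,px,z):
    px=np.atleast_2d(px).astype(float)
    A=R.from_euler('xyz',s['attitude'],degrees=True).as_matrix()
    d=np.c_[(px[:,0]-s['cx'])/s['fx'],(px[:,1]-s['cy'])/s['fy'],np.ones(len(px))]@A.T
    t=(z-s['origin'][2])/d[:,2]
    return s['origin']+d*t[:,None]
def proj(s,P):
    A=R.from_euler('xyz',s['attitude'],degrees=True).as_matrix()
    q=(np.atleast_2d(P)-s['origin'])@A
    return np.c_[q[:,0]/q[:,2]*s['fx']+s['cx'],q[:,1]/q[:,2]*s['fy']+s['cy']]
def rectworld(s,c,z):
    W=cast(s,c.reshape(-1,2),z)[:,:2].astype(np.float32)
    (cx,cy),(w,h),a=cv2.minAreaRect(W)
    if w<h: w,h,a=h,w,a+90
    a=(a+90)%180-90
    return np.round([cx,cy,w,h,a],1)
E
python3 - <<'E'
from h import *
s=load('top0'); im=s['pixels']; hsv=cv2.cvtColor(im,cv2.COLOR_RGB2HSV)
m=((hsv[...,2]>175)&(hsv[...,1]<60)).astype(np.uint8)
m=cv2.morphologyEx(m,cv2.MORPH_CLOSE,np.ones((3,3)))
cs,_=cv2.findContours(m,cv2.RETR_EXTERNAL,cv2.CHAIN_APPROX_NONE)
for c in cs:
    if cv2.contourArea(c)>40: print(cv2.boundingRect(c),cv2.contourArea(c),rectworld(s,c,32),rectworld(s,c,54))
o=((hsv[...,1]>60)==0)
big=cv2.resize(im[90:290,85:385],None,fx=2.66,fy=2.66,interpolation=cv2.INTER_CUBIC)
cv2.imwrite('pics/crop0.png',big[...,::-1])
E
```

```text
(247, 375, 40, 45) 1118.0 [ 59.8 -63.6  99.7  93.1   0. ] [ 66.1 -64.1  97.6  91.2   0. ]
(220, 200, 13, 34) 304.0 [490.5  39.2  85.   25.5   5.3] [488.   36.6  83.2  25.    5.3]
(185, 195, 16, 62) 612.0 [469.  122.8 154.7  29.    6. ] [466.9 118.6 151.6  28.4   6. ]
(254, 194, 11, 35) 297.5 [ 5.048e+02 -4.280e+01  8.610e+01  2.510e+01  5.000e-01] [ 5.02e+02 -4.36e+01  8.43e+01  2.46e+01  5.00e-01]
(478, 188, 53, 48) 863.0 [ 520.5 -659.9  144.6   83.2   51.8] [ 517.4 -648.2  141.6   81.5   51.8]
(288, 187, 11, 62) 582.5 [ 4.891e+02 -1.280e+02  1.539e+02  2.510e+01 -3.000e-01] [ 4.867e+02 -1.272e+02  1.508e+02  2.460e+01 -3.000e-01]
(341, 179, 18, 97) 970.5 [ 466.8 -269.5  240.8   28.2    2.8] [ 464.7 -265.8  235.9   27.6    2.8]
(95, 162, 62, 114) 5796.5 [487.2 288.7 280.  133.9  -2.1] [484.8 281.1 274.3 131.2  -2.1]
(203, 146, 15, 14) 81.5 [653.6  82.9  36.   31.3 -55. ] [647.8  79.4  35.2  30.6 -55. ]
(279, 144, 14, 13) 79.5 [ 662.1 -109.4   33.3   31.5   89.9] [ 656.1 -108.9   32.6   30.9   89.9]
(146, 105, 31, 30) 697.0 [742.  211.7  78.   77.3   1.9] [734.4 205.6  76.4  75.8   1.9]
(0, 93, 71, 96) 4875.0 [687.5 552.7 207.1 183.9  17.2] [681.  539.7 202.9 180.1  17.2]
(262, 89, 54, 39) 1282.5 [ 773.3 -117.9  126.    75.4   74.6] [ 765.1 -117.2  123.4   73.9   74.6]
(352, 27, 26, 14) 197.5 [ 980.7 -319.2   66.8   36.8  -89.7] [ 968.2 -314.5   65.5   36.1  -89.7]
(424, 0, 136, 80) 4247.0 [ 982.4 -657.7  359.2  224.3   85.2] [ 969.9 -646.1  351.9  219.7   85.2]
(47, 0, 291, 41) 9365.5 [1018.8  138.   768.4  114.1   90. ] [1005.5  133.4  752.8  111.8   90. ]
```

View pics/crop0.png

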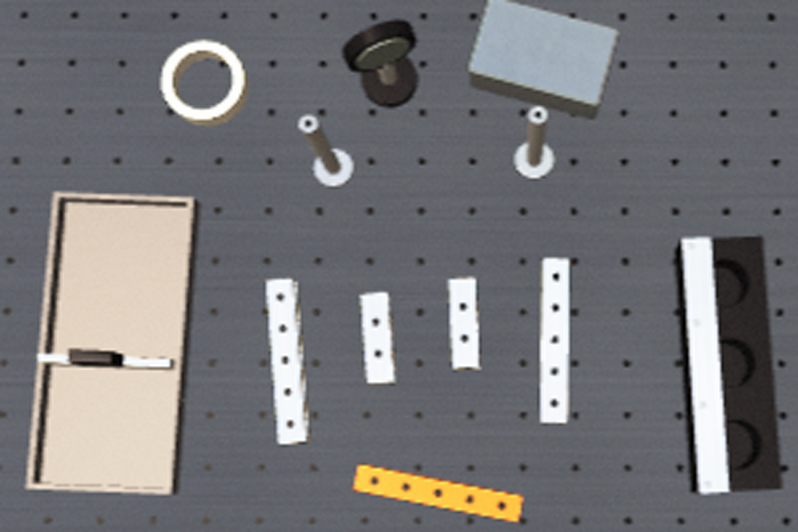

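View pics/wrist0.png

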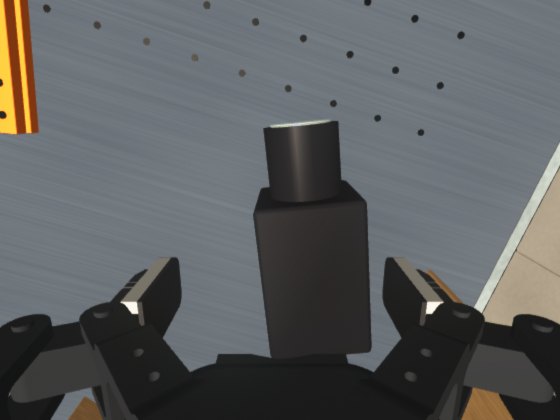

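```bash
cat >> h.py <<'E'
def crop(s,f,x0,y0,x1,y1,k):
    b=cv2.resize(s['pixels'][y0:y1,x0:x1],None,fx=k,fy=k,interpolation=cv2.INTER_CUBIC); cv2.imwrite('pics/'+f+'.png',b[...,::-1])
E
python3 - <<'E'
from h import *
s=load('top0'); im=s['pixels']
crop(s,'c1',90,150,170,290,4)
crop(load('scene0'),'c2',390,180,490,280,6)
hsv=cv2.cvtColor(im,cv2.COLOR_RGB2HSV)
m=((hsv[...,2]>175)&(hsv[...,1]<60)).astype(np.uint8)
for z in (25,): 
  c=max([c for c in cv2.findContours(m,cv2.RETR_EXTERNAL,cv2.CHAIN_APPROX_NONE)[0] if cv2.boundingRect(c)[0] in range(90,100)],key=cv2.contourArea)
  print(rectworld(s,c,25),rectworld(s,c,0))
m=((hsv[...,2]>215)&(hsv[...,1]<60)).astype(np.uint8)
m=cv2.morphologyEx(m,cv2.MORPH_CLOSE,np.ones((3,3)))
for c in cv2.findContours(m,cv2.RETR_EXTERNAL,cv2.CHAIN_APPROX_NONE)[0]:
    x,y,w,h=cv2.boundingRect(c)
    if 180<x<360 and 180<y<280 and cv2.contourArea(c)>40: print(x,y,rectworld(s,c,32),rectworld(s,c,54))
E
```

```text
[488.  291.2 281.8 134.8  -2.1] [490.8 299.8 288.2 137.8  -2.1]
221 200 [490.5  39.1  84.1  24.6   5.3] [488.   36.5  82.4  24.1   5.3]
254 195 [ 5.048e+02 -4.280e+01  8.110e+01  2.510e+01  5.000e-01] [ 5.02e+02 -4.36e+01  7.95e+01  2.46e+01  5.00e-01]
185 195 [468.9 124.3 154.2  24.9   6. ] [466.8 120.1 151.1  24.4   6. ]
288 187 [ 4.891e+02 -1.281e+02  1.538e+02  2.510e+01 -3.000e-01] [ 4.866e+02 -1.272e+02  1.507e+02  2.450e+01 -3.000e-01]
```

View pics/c1.png

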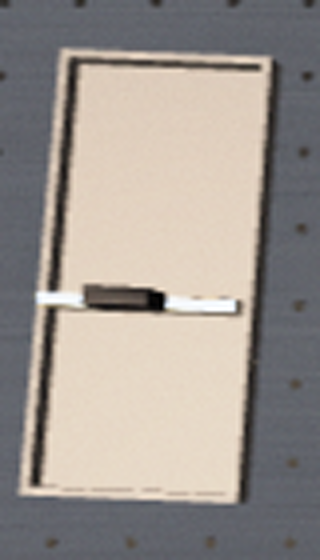

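View pics/c2.png

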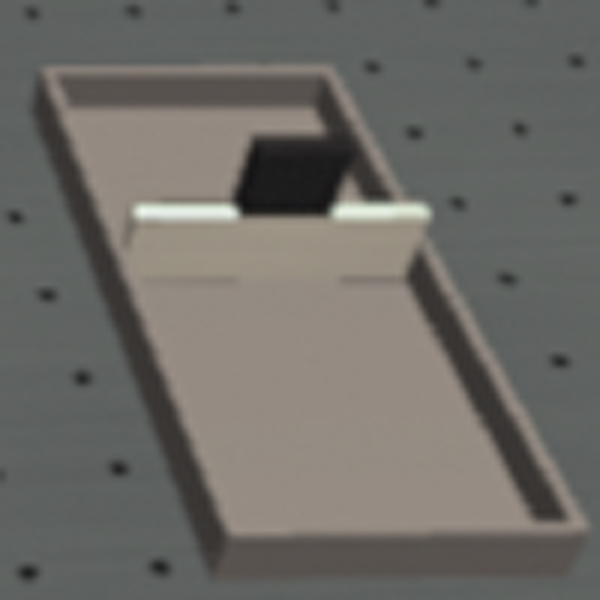

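```bash
python3 - <<'E'
from h import *
s=load('top0');t=load('scene0')
def c1(p): return np.array(p)/4+[90,150]-.375
def c2(p): return np.array(p)/6+[390,180]-.4
C=cast(s,c1([[20,492],[240,502],[273,57],[62,49]]),25); print(C.round(1),C.mean(0))
for a,b in((0,1),(1,2),(3,2),(0,3)):
    d=C[b]-C[a]; print(np.linalg.norm(d),np.degrees(np.arctan2(d[1],d[0])))
C=cast(t,c2([[40,68],[335,67],[588,525],[228,537]]),25);print(C.round(1),C.mean(0))
for a,b in((0,1),(1,2),(3,2),(0,3)):
    d=C[b]-C[a]; print(np.linalg.norm(d),np.degrees(np.arctan2(d[1],d[0])))
C=cast(s,c1([[84,284],[151,290],[150,307],[84,304]]),78);print(C.round(1),C.mean(0))
C=cast(s,c1([[36,298],[240,306]]),42);print(C.round(1),C.mean(0))
C=cast(t,c2([[133,206],[432,207]]),42);print(C.round(1),C.mean(0))
C=cast(t,c2([[252,136],[352,138]]),78);print(C.round(1),C.mean(0))
E
```

```text
[[350.9 362.9  25. ]
 [345.  226.8  25. ]
 [626.5 217.1  25. ]
 [631.4 352.2  25. ]] [488.44810949 289.75922575  25.        ]
136.24796206219614 -92.4814762507696
281.6672718790369 -1.964110709058027
135.0968585712816 -92.05574007067231
280.65539600431174 -2.1980103691323722
[[345.8 226.1  25. ]
 [351.  362.   25. ]
 [628.8 350.7  25. ]
 [627.8 216.   25. ]] [488.33524745 288.69277609  25.        ]
135.95961387123114 87.8049010284503
278.07727498535905 -2.318527255672141
134.74860120333008 89.5555424228988
282.1939663861664 -2.058076405910911
[[474.8 310.   78. ]
 [471.3 269.8  78. ]
 [461.1 270.   78. ]
 [462.8 309.4  78. ]] [467.46211343 289.80020652  78.        ]
[[469.8 352.9  42. ]
 [465.1 226.8  42. ]] [467.41246341 289.83251522  42.        ]
[[462.8 228.7  42. ]
 [469.2 353.   42. ]] [465.95358047 290.85575141  42.        ]
[[463.4 269.3  78. ]
 [466.5 309.6  78. ]] [464.91922781 289.45089726  78.        ]
```

```bash
cat > go.py <<'E'
import sys
from h import *
# go.py x y z yaw [tilt]  tilt: deg about world axis (block x) ; prints tool-frame shift, rotvec
def rot(yaw,tilt=0,axyaw=0):
    q=R.from_euler('xyz',[180,0,yaw],degrees=True)
    a=np.radians(axyaw)
    return R.from_rotvec(np.radians(tilt)*np.array([np.cos(a),np.sin(a),0]))*q
def rel(p,Q,s=None):
    s=s or r.sense()
    T=R.from_euler('xyz',s['tcp_rot'],degrees=True)
    d=T.inv().apply(np.array(p)-s['tool_pos'])/1000
    w=(T.inv()*Q).as_rotvec()
    return d.round(4),w.round(4)
if __name__=='__main__':
    a=[float(v) for v in sys.argv[1:]]
    d,w=rel(a[:3],rot(*a[3:]))
    print(*d,*w)
E
python3 go.py 450 -250 240 60; python3 go.py 467.5 290 240 87.9
```

```text
0.3546 -0.2264 -0.0092 -0.0014 -0.0007 -0.7434
0.5328 -0.7365 -0.0084 -0.0012 -0.001 -1.2304
```

jog_arm:
  targets:
    - [0.355,-0.226,-0.009,0,0,-0.743,0]
    - [0.355,-0.226,-0.009,0,0,-0.743,0]
    - [0.355,-0.226,-0.009,0,0,-0.743,0]
    - [0.355,-0.226,-0.009,0,0,-0.743,0]
    - [0.355,-0.226,-0.009,0,0,-0.743,0]
  newtons: 40

```text
time: 0.57
tool_pos: [314.3, -411.5, 235.4]
tcp_rot: [-180.0, -0.0, 53.5]
ft_force: [1.2, 0.3, -0.1]
finger_gap: 85.4
```

```bash
python3 go.py 467.5 290 240 87.9
```

```text
0.6552 -0.2938 -0.0043 -0.0003 -0.0004 -0.5998
```

jog_arm:
  targets:
    - [0.655,-0.294,-0.004,0,0,-0.6,0]
    - [0.655,-0.294,-0.004,0,0,-0.6,0]
    - [0.655,-0.294,-0.004,0,0,-0.6,0]
    - [0.655,-0.294,-0.004,0,0,-0.6,0]
    - [0.655,-0.294,-0.004,0,0,-0.6,0]

```text
time: 0.98
tool_pos: [359.0, -208.0, 236.6]
tcp_rot: [-180.0, -0.0, 87.9]
ft_force: [1.0, 0.0, 0.1]
finger_gap: 84.9
```

```bash
python3 go.py 467.5 290 240 87.9
```

```text
0.5015 0.0906 -0.0033 -0.0 -0.0002 0.0008
```

jog_arm:
  targets:
    - [0.5,0.09,-0.003,0,0,0,0]
    - [0.5,0.09,-0.003,0,0,0,0]
    - [0.5,0.09,-0.003,0,0,0,0]
    - [0.5,0.09,-0.003,0,0,0,0]
    - [0.5,0.09,-0.003,0,0,0,0]

```text
time: 1.4
tool_pos: [404.5, -4.6, 238.2]
tcp_rot: [180.0, 0.0, 87.6]
ft_force: [1.1, 0.1, -0.2]
finger_gap: 85.6
```

```bash
python3 go.py 467.5 290 140 87.9
```

```text
0.297 0.0504 0.0982 0.0007 0.0001 -0.0056
```

jog_arm:
  targets:
    - [0.297,0.05,0.098,0,0,-0.006,0]
    - [0.297,0.05,0.098,0,0,-0.006,0]
    - [0.297,0.05,0.098,0,0,-0.006,0]
    - [0.297,0.05,0.098,0,0,-0.006,0]
    - [0.297,0.05,0.098,0,0,-0.006,0]

```text
time: 1.82
tool_pos: [445.5, 189.4, 173.0]
tcp_rot: [180.0, -0.0, 88.0]
ft_force: [1.3, -0.9, -0.2]
finger_gap: 85.5
```

```bash
python3 go.py 467.5 290 140 87.9
```

```text
0.1013 0.0184 0.033 0.0004 -0.0 0.0011
```

jog_arm:
  targets:
    - [0.101,0.018,0.033,0,0,0,0]
    - [0.101,0.018,0.033,0,0,0,0]
    - [0.101,0.018,0.033,0,0,0,0]
    - [0.101,0.018,0.033,0,0,0,0]
    - [0.101,0.018,0.033,0,0,0,0]

```text
time: 2.23
tool_pos: [466.4, 288.2, 139.3]
tcp_rot: [-179.9, 0.1, 88.1]
ft_force: [-0.5, -0.5, 0.5]
finger_gap: 84.9
```

```bash
python3 - <<'E'
from h import *
snap('wrist','w1');snap('top','t1')
E
python3 go.py 467.5 290 50 87.9
```

```text
0.0032 0.0002 0.0906 -0.0004 0.0006 0.0007
```

View pics/w1.png

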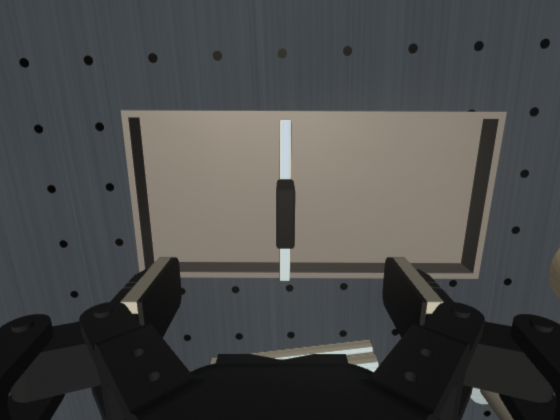

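jog_arm:
  targets:
    - [0.001,0,0.0906,0,0,0,0]
    - [0.001,0,0.0906,0,0,0,0]
    - [0.001,0,0.0906,0,0,0,0]
    - [0.001,0,0.0906,0,0,0,0.9]
    - [0.001,0,0.0906,0,0,0,1]

```text
time: 2.75
tool_pos: [467.9, 287.9, 51.5]
tcp_rot: [180.0, -0.0, 87.9]
ft_force: [0.5, 0.3, 0.7]
finger_gap: 63.9
```

jog_arm:
  targets:
    - [0,0,0,0,0,0,1]
    - [0,0,0,0,0,0,1]
    - [0,0,0,0,0,0,1]
    - [0,0,0,0,0,0,1]
    - [0,0,0,0,0,0,1]

```text
time: 3.17
tool_pos: [468.5, 289.0, 51.8]
tcp_rot: [179.9, -0.1, 87.9]
ft_force: [-0.2, -1.6, 6.6]
finger_gap: 11.3
```

```bash
python3 - <<'E'
from h import *
snap('wrist','w2')
print(r.sense()['tool_pos'],r.sense()['finger_gap'])
E
```

```text
[468.49760788 288.9607392   51.83542683] 11.174262506488267
```

jog_arm:
  targets:
    - [0,0.015,0,0,0,0,1]
    - [0,0.03,0,0,0,0,1]
    - [0,0.045,0,0,0,0,1]
    - [0,0.055,0,0,0,0,1]
    - [0,0.055,0,0,0,0,1]

```text
time: 3.63
tool_pos: [525.1, 286.9, 51.8]
tcp_rot: [179.8, -0.1, 87.9]
ft_force: [2.5, -0.4, 6.8]
finger_gap: 11.0
```

jog_arm:
  targets:
    - [0,0,0,0,0,0,1]
    - [0,0,0,0,0,0,0.6]
    - [0,0,0,0,0,0,0.6]
    - [0,0,0,0,0,0,0.6]
    - [0,0,-0.1,0,0,0,0.6]

```text
time: 4.05
tool_pos: [515.7, 283.7, 82.4]
tcp_rot: [-179.2, 0.4, 88.0]
ft_force: [-0.4, -0.7, -2.7]
finger_gap: 34.3
```

jog_arm:
  targets:
    - [0,0,-0.1,0,0,0,0.6]
    - [0,0,-0.1,0,0,0,0.6]
    - [0,0,-0.1,0,0,0,0.6]
    - [0,0,-0.1,0,0,0,0.6]

```text
time: 4.38
tool_pos: [525.1, 288.0, 198.7]
tcp_rot: [179.5, -0.3, 88.0]
ft_force: [0.6, 0.4, 1.1]
finger_gap: 34.4
```

```bash
python3 - <<'E'
from h import *
snap('wrist','w3');t=snap('top','t3');crop(t,'t3c',60,130,260,290,4)
print(r.sense()['tool_pos'],r.sense()['finger_gap'])
E
```

```text
[522.50769702 286.76518981 192.55781778] 33.97812076375308
```

View pics/w3.png

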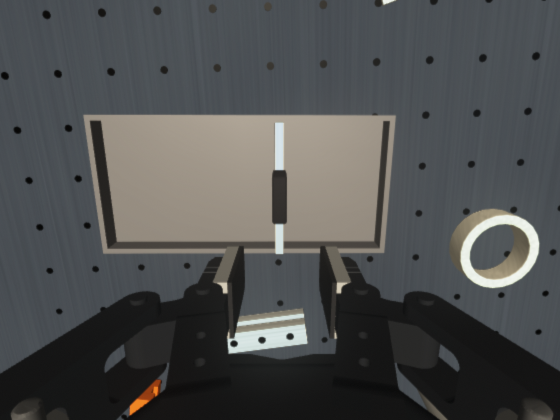

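View pics/t3c.png

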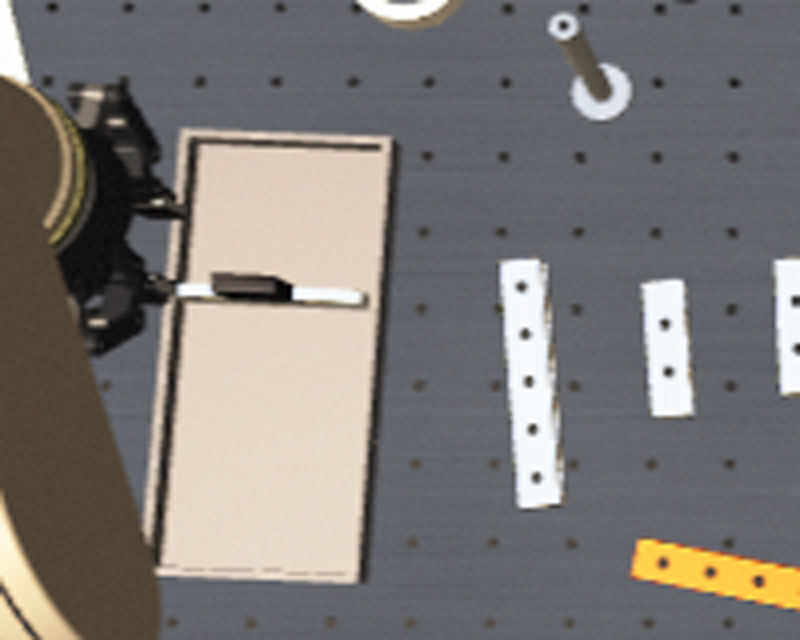

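```bash
python3 - <<'E'
from h import *
s=load('t3')
def c(p): return np.array(p)/4+[60,130]-.375
print(cast(s,c([[177,289],[365,298]]),42).round(1), cast(s,c([[212,284],[275,290]]),78).round(1))
w=load('w3')
print(cast(w,[[279,124],[279,252]],42).round(1), cast(w,[[84,115],[395,115],[384,252],[104,253]],25).round(1))
E
python3 go.py 468.9 124.3 80 5
```

```text
[[525.4 342.9  42. ]
 [520.  225.9  42. ]] [[523.1 307.7  78. ]
 [519.6 269.7  78. ]]
[[527.3 346.2  42. ]
 [522.8 228.3  42. ]] [[352.8 360.   25. ]
 [632.4 350.   25. ]
 [628.  217.1  25. ]
 [348.  227.1  25. ]]
-0.1644 -0.0479 0.1124 0.0006 -0.0017 1.4478
```

jog_arm:
  targets:
    - [-0.164,-0.048,0.06,0,0,1.43,0.3]
    - [-0.164,-0.048,0.06,0,0,1.43,0.3]
    - [-0.164,-0.048,0.06,0,0,1.43,0.3]
    - [-0.164,-0.048,0.06,0,0,1.43,0.3]
    - [-0.164,-0.048,0.06,0,0,1.43,0.3]

```text
time: 4.9
tool_pos: [463.4, 120.3, 126.2]
tcp_rot: [-179.7, 0.5, 51.7]
ft_force: [-1.1, 0.3, -0.4]
finger_gap: 59.8
```

```bash
python3 go.py 468.9 124.3 80 6
```

```text
0.0069 0.0021 0.0462 -0.002 0.0096 0.7977
```

jog_arm:
  targets:
    - [0.005,0.002,0.046,0,0,0.8,0.3]
    - [0.005,0.002,0.046,0,0,0.8,0.3]
    - [0.005,0.002,0.046,0,0,0.8,0.3]
    - [0.005,0.002,0.046,0,0,0.8,0.3]
    - [0.005,0.002,0.046,0,0,0.8,0.3]

```text
time: 5.32
tool_pos: [470.7, 126.7, 82.7]
tcp_rot: [-180.0, 0.3, 16.0]
ft_force: [0.0, 0.0, -0.2]
finger_gap: 59.7
```

```bash
python3 go.py 468.9 124.3 80 6
```

```text
-0.0023 0.0018 0.0028 -0.0003 0.0053 0.1738
```

jog_arm:
  targets:
    - [-0.002,0.002,0.003,0,0,0.174,0.3]
    - [-0.002,0.002,0.003,0,0,0.174,0.3]
    - [-0.002,0.002,0.003,0,0,0.174,0.3]
    - [-0.002,0.002,0.003,0,0,0.174,0.3]

```text
time: 5.65
tool_pos: [470.2, 124.4, 80.9]
tcp_rot: [180.0, 0.2, 6.5]
ft_force: [-0.1, 0.8, -0.4]
finger_gap: 59.7
```

```bash
python3 - <<'E'
from h import *
s=snap('wrist','w4')
print(cast(s,[[280,200]],32))
E
python3 go.py 468.9 124.3 8 6
```

```text
[[488.86864365 126.48283815  32.        ]]
-0.0015 -0.0 0.0734 0.0001 0.0025 0.0085
```

View pics/w4.png

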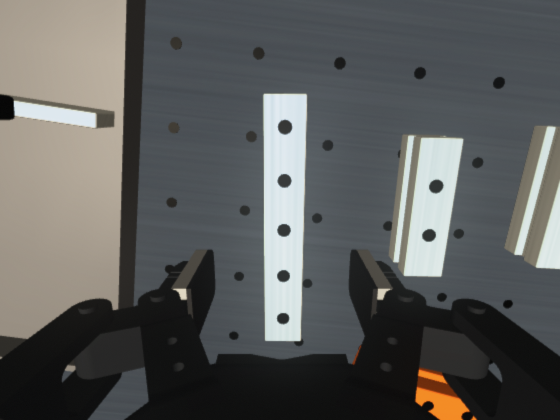

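```bash
python3 - <<'E'
from h import *
s=load('w4')
print(cast(s,[[284,230],[285,94],[282.5,340]],32).round(1))
E
```

```text
[[470.8 122.1  32. ]
 [547.3 130.3  32. ]
 [395.1 114.3  32. ]]
```

jog_arm:
  targets:
    - [0.001,0.001,0.035,0,0,0.008,0.3]
    - [0.001,0.001,0.072,0,0,0.008,0.3]
    - [0.001,0.001,0.072,0,0,0.008,0.3]
    - [0.001,0.001,0.072,0,0,0.008,1]
    - [0.001,0.001,0.072,0,0,0.008,1]

```text
time: 6.12
tool_pos: [473.3, 123.8, 11.7]
tcp_rot: [-180.0, -0.0, 5.9]
ft_force: [0.4, 0.5, 0.6]
finger_gap: 36.8
```

jog_arm:
  targets:
    - [0,0,0,0,0,0,1]
    - [0,0,0,0,0,0,1]
    - [0,0,-0.01,0,0,0,1]
    - [0,0,-0.04,0,0,0,1]
    - [0,0,-0.075,0,0,0,1]

```text
time: 6.53
tool_pos: [470.7, 123.4, 85.5]
tcp_rot: [180.0, 0.3, 5.9]
ft_force: [1.0, 0.7, -0.7]
finger_gap: 23.2
```

```bash
python3 go.py 437.5 316.9 88 -2.1; python3 go.py 437.5 316.9 13 -2.1
```

```text
-0.0132 -0.1959 -0.0024 0.0005 0.0044 0.1396
-0.0128 -0.1959 0.0726 0.0005 0.0044 0.1396
```

jog_arm:
  targets:
    - [-0.02,-0.02,-0.035,0,0,0.14,1]
    - [-0.0132,-0.196,-0.037,0.0005,0.004,0.14,1]
    - [-0.0132,-0.196,-0.037,0.0005,0.004,0.14,1]
    - [-0.0132,-0.196,-0.037,0.0005,0.004,0.14,1]
    - [-0.0132,-0.196,-0.037,0.0005,0.004,0.14,1]

```text
time: 6.95
tool_pos: [440.5, 308.5, 125.0]
tcp_rot: [-179.9, -0.4, -2.2]
ft_force: [2.4, -0.7, -1.7]
finger_gap: 23.2
```

jog_arm:
  targets:
    - [0,-0.03,0,0,0,0,1]
    - [0,-0.03,0,0,0,0,1]
    - [0,-0.03,0,0,0,0,1]

```text
time: 7.2
tool_pos: [441.3, 338.1, 123.8]
tcp_rot: [-179.9, -0.3, -2.0]
ft_force: [0.4, -1.4, -2.3]
finger_gap: 23.0
```

```bash
python3 go.py 437.5 316.9 50 -2.1; python3 - <<'E'
from h import *
print(r.sense()['tool_pos'])
s=snap('wrist','w5')
E
```

```text
-0.0035 0.0214 0.0738 -0.0015 -0.005 0.0026
[441.30730087 338.08172409 123.83970721]
```

View pics/w5.png

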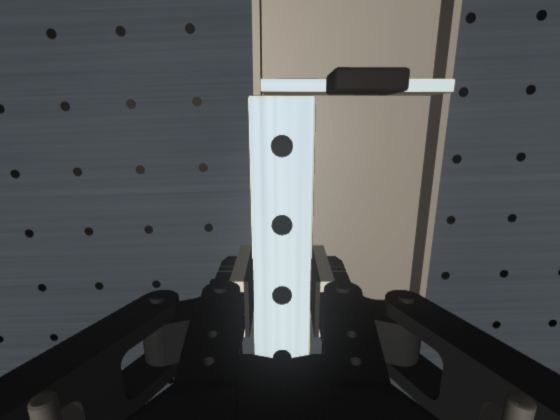

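jog_arm:
  targets:
    - [-0.0035,0.0214,0,0,-0.005,0.002,1]
    - [-0.0035,0.0214,0.035,0,-0.005,0.002,1]
    - [-0.0035,0.0214,0.073,0,-0.005,0.002,1]
    - [-0.0035,0.0214,0.073,0,-0.005,0.002,1]
    - [-0.0035,0.0214,0.073,0,-0.005,0.002,1]

```text
time: 7.67
tool_pos: [435.7, 312.7, 47.8]
tcp_rot: [179.9, 0.3, -2.3]
ft_force: [-0.6, -0.8, -1.5]
finger_gap: 22.7
```

```bash
python3 - <<'E'
from h import *
s=snap('wrist','w6');print(r.sense()['tool_pos'])
E
python3 go.py 437.5 316.9 14.5 -2.1
```

```text
[437.55890891 314.08944828  50.14131505]
-0.0001 -0.0028 0.0356 -0.0001 0.0019 -0.0038
```

View pics/w6.png

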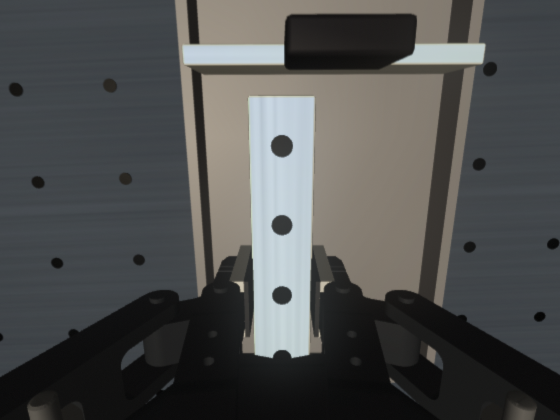

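jog_arm:
  targets:
    - [0,-0.001,0.018,0,0,0,1]
    - [0,-0.001,0.034,0,0,0,1]
    - [0,-0.001,0.036,0,0,0,1]
    - [0,-0.001,0.036,0,0,0,1]
    - [0,-0.001,0.036,0,0,0,1]

```text
time: 8.13
tool_pos: [440.3, 317.4, 17.1]
tcp_rot: [-179.8, -0.2, -2.3]
ft_force: [0.4, -0.1, 6.5]
finger_gap: 22.9
```

jog_arm:
  targets:
    - [0,0,0,0,0,0,0.53]
    - [0,0,0,0,0,0,0.53]
    - [0,0,0,0,0,0,0.53]
    - [0,0,-0.015,0,0,0,0.53]
    - [0,0,-0.05,0,0,0,0.53]

```text
time: 8.55
tool_pos: [433.7, 313.7, 58.9]
tcp_rot: [179.7, 0.5, -2.3]
ft_force: [0.5, 0.7, -0.5]
finger_gap: 40.2
```

jog_arm:
  targets:
    - [0,0,-0.04,0,0,0,0.53]
    - [0,0,-0.06,0,0,0,0.4]
    - [0,0,-0.06,0,0,0,0.3]

```text
time: 8.8
tool_pos: [440.9, 318.0, 130.1]
tcp_rot: [-179.7, -0.4, -2.2]
ft_force: [1.1, 0.3, 0.9]
finger_gap: 59.2
```

```bash
python3 - <<'E'
from h import *
s=snap('wrist','w7');print(r.sense()['tool_pos'],r.sense()['finger_gap'])
s=snap('top','t7')
E
python3 go.py 490 -128 120 -0.3
```

```text
[439.7244927  317.32285254 127.11527272] 59.96791996681063
0.069 0.4421 0.0038 -0.0021 -0.001 -0.0339
```

View pics/w7.png

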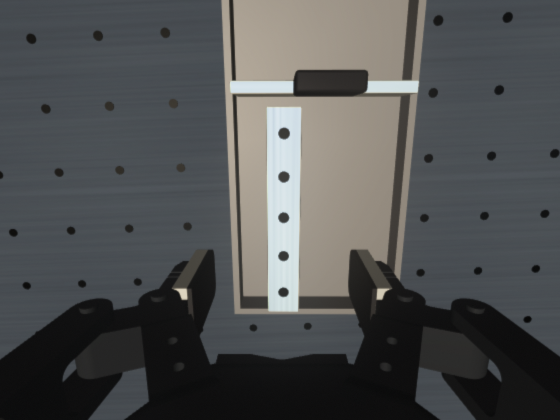

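View pics/t7.png

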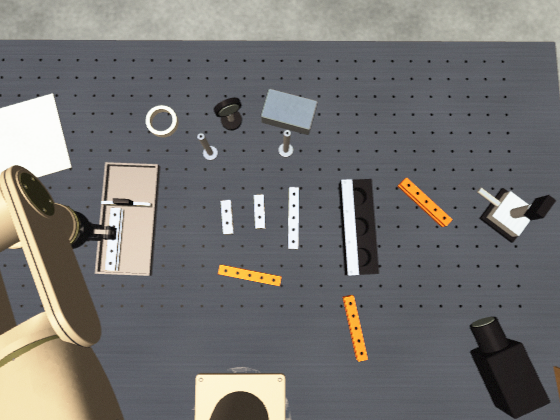

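```bash
cat >> h.py <<'E'
TC=np.array([489,289.]); TY=np.radians(-2.1)
def intray(P):
    d=np.atleast_2d(P)[:,:2]-TC; c,s=np.cos(TY),np.sin(TY)
    return np.c_[d[:,0]*c+d[:,1]*s,-d[:,0]*s+d[:,1]*c]
E
python3 - <<'E'
from h import *
w=load('w7')
print(intray(cast(w,[[283,311],[284,107],[284,217]],37)).round(1))
print(intray(cast(w,[[236,314],[402,315]],25)).round(1),intray(cast(w,[[232,87],[418,87]],42)).round(1))
for z in (37,50): print(cast(w,[[283,311],[284,107]],z).round(1))
E
```

```text
[[-129.8   26.1]
 [  23.5   25.2]
 [ -53.1   25.3]]
[[-140.1   65. ]
 [-140.9  -71.9]] [[ 35.9  58.7]
 [ 35.5 -61. ]]
[[360.3 319.8  37. ]
 [513.5 313.3  37. ]]
[[368.3 319.5  50. ]
 [513.1 313.4  50. ]]
```

jog_arm:
  targets:
    - [0.069,0.442,0.004,0,0,-0.034,0.3]
    - [0.069,0.442,0.004,0,0,-0.034,0.3]
    - [0.069,0.442,0.004,0,0,-0.034,0.3]
    - [0.069,0.442,0.004,0,0,-0.034,0.3]
    - [0.069,0.442,0.004,0,0,-0.034,0.3]

```text
time: 9.32
tool_pos: [459.9, 107.3, 119.2]
tcp_rot: [-180.0, 0.3, -0.3]
ft_force: [0.9, 0.1, 0.2]
finger_gap: 59.9
```

```bash
python3 go.py 490 -128 80 -0.3
```

```text
0.0313 0.2352 0.039 -0.0003 0.0045 0.0008
```

jog_arm:
  targets:
    - [0.0313,0.2352,0.039,0,0,0,0.3]
    - [0.0313,0.2352,0.039,0,0,0,0.3]
    - [0.0313,0.2352,0.039,0,0,0,0.3]
    - [0.0313,0.2352,0.039,0,0,0,0.3]
    - [0.0313,0.2352,0.039,0,0,0,0.3]

```text
time: 9.73
tool_pos: [486.0, -96.3, 85.1]
tcp_rot: [-179.9, 0.2, -0.3]
ft_force: [1.3, -0.2, 0.0]
finger_gap: 59.5
```

```bash
python3 go.py 490 -128 80 -0.3
```

```text
0.0042 0.0317 0.005 -0.0018 0.0041 -0.0
```

jog_arm:
  targets:
    - [0.004,0.0317,0.005,0,0,0,0.3]
    - [0.004,0.0317,0.005,0,0,0,0.3]
    - [0.004,0.0317,0.005,0,0,0,0.3]

```text
time: 9.98
tool_pos: [489.6, -127.6, 79.9]
tcp_rot: [-179.9, 0.3, -0.5]
ft_force: [-0.4, -0.1, -0.4]
finger_gap: 59.8
```

```bash
python3 - <<'E'
from h import *
s=snap('wrist','w8');print(r.sense()['tool_pos'])
E
python3 go.py 490 -128 12 -0.3
```

```text
[ 489.94174939 -126.36157672   80.34144448]
0.0004 0.0018 0.0683 -0.0026 0.0046 -0.0019
```

View pics/w8.png

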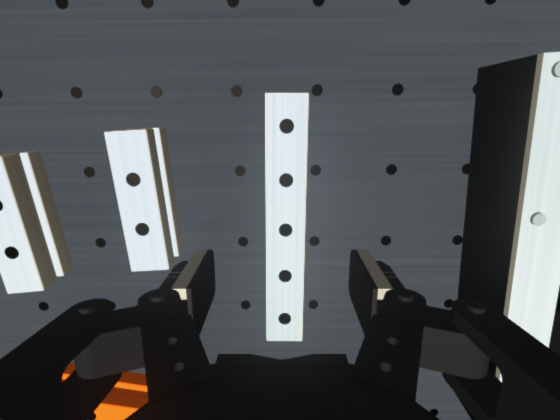

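Rail (286,230) is centred between the fingers, same view as the first time. Grip it.

jog_arm:
  targets:
    - [0,0.002,0.035,0,0,0,0.3]
    - [0,0.002,0.069,0,0,0,0.3]
    - [0,0.002,0.069,0,0,0,0.3]
    - [0,0.002,0.069,0,0,0,1]
    - [0,0.002,0.069,0,0,0,1]

```text
time: 10.45
tool_pos: [491.8, -127.5, 14.3]
tcp_rot: [-179.9, 0.1, -0.2]
ft_force: [0.9, 1.0, 0.8]
finger_gap: 36.7
```

jog_arm:
  targets:
    - [0,0,0,0,0,0,1]
    - [0,0,0,0,0,0,1]
    - [0,0,-0.01,0,0,0,1]
    - [0,0,-0.045,0,0,0,1]
    - [0,0,-0.085,0,0,0,1]

```text
time: 10.87
tool_pos: [489.1, -127.5, 97.7]
tcp_rot: [-179.8, 0.4, -0.3]
ft_force: [1.8, -0.5, -2.4]
finger_gap: 23.2
```

```bash
python3 go.py 437.5 265.9 125 -2.1
```

```text
-0.0538 -0.3932 -0.0258 -0.0028 0.0064 0.0315
```

jog_arm:
  targets:
    - [-0.054,-0.393,-0.027,0,0.004,0.0315,1]
    - [-0.054,-0.393,-0.027,0,0.004,0.0315,1]
    - [-0.054,-0.393,-0.027,0,0.004,0.0315,1]
    - [-0.054,-0.393,-0.027,0,0.004,0.0315,1]
    - [-0.054,-0.393,-0.027,0,0.004,0.0315,1]

```text
time: 11.28
tool_pos: [464.1, 79.2, 114.6]
tcp_rot: [-179.9, -0.3, -2.1]
ft_force: [1.3, -0.0, -2.6]
finger_gap: 23.1
```

```bash
python3 go.py 437.5 265.9 125 -2.1
```

```text
-0.0335 -0.1855 -0.0104 -0.0012 -0.0051 -0.0009
```

jog_arm:
  targets:
    - [-0.0335,-0.1855,-0.0104,0,-0.003,0,1]
    - [-0.0335,-0.1855,-0.0104,0,-0.003,0,1]
    - [-0.0335,-0.1855,-0.0104,0,-0.003,0,1]
    - [-0.0335,-0.1855,-0.0104,0,-0.003,0,1]
    - [-0.0335,-0.1855,-0.0104,0,-0.003,0,1]

```text
time: 11.7
tool_pos: [436.9, 268.4, 125.3]
tcp_rot: [-179.8, -0.1, -2.0]
ft_force: [1.5, 0.3, -2.9]
finger_gap: 23.3
```

```bash
python3 go.py 437.5 265.9 50 -2.1
```

```text
0.0006 0.0028 0.0753 -0.0034 -0.0018 0.002
```

jog_arm:
  targets:
    - [0,0.003,0.037,0,0,0,1]
    - [0,0.003,0.075,0,0,0,1]
    - [0,0.003,0.075,0,0,0,1]
    - [0,0.003,0.075,0,0,0,1]

```text
time: 12.03
tool_pos: [435.4, 260.4, 47.1]
tcp_rot: [179.9, 0.3, -2.1]
ft_force: [0.8, -0.0, -2.4]
finger_gap: 23.0
```

```bash
python3 go.py 437.5 265.9 16 -2.1; python3 - <<'E'
from h import *
s=snap('wrist','w9');print(r.sense()['tool_pos'])
E
```

```text
0.0021 -0.0056 0.0311 0.0015 0.0046 0.0003
[437.50820959 261.19006385  49.32102431]
```

View pics/w9.png

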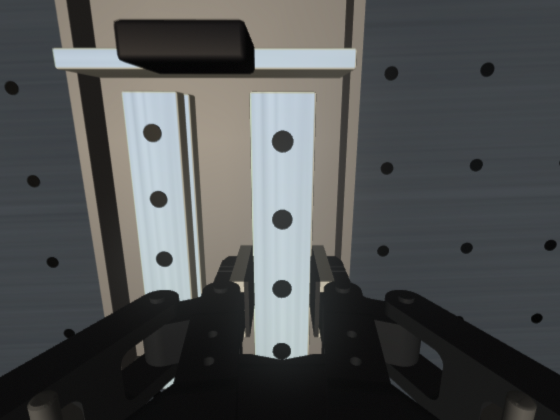

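jog_arm:
  targets:
    - [0,-0.003,0.018,0,0,0,1]
    - [0,-0.003,0.033,0,0,0,1]
    - [0,-0.003,0.035,0,0,0,1]
    - [0,-0.003,0.035,0,0,0,1]
    - [0,-0.003,0.035,0,0,0,1]

```text
time: 12.5
tool_pos: [441.8, 266.1, 18.4]
tcp_rot: [-179.7, -0.4, -2.2]
ft_force: [-1.8, 1.6, 7.6]
finger_gap: 23.1
```

jog_arm:
  targets:
    - [0,0,0,0,0,0,0.53]
    - [0,0,0,0,0,0,0.53]
    - [0,0,0,0,0,0,0.53]
    - [0,0,-0.015,0,0,0,0.53]
    - [0,0,-0.05,0,0,0,0.53]

```text
time: 12.92
tool_pos: [433.9, 262.2, 59.2]
tcp_rot: [179.8, 0.5, -2.1]
ft_force: [0.7, 0.4, 0.3]
finger_gap: 40.2
```

jog_arm:
  targets:
    - [0,0,-0.04,0,0,0,0.53]
    - [0,0,-0.06,0,0,0,0.4]
    - [0,0,-0.06,0,0,0,0.3]

```text
time: 13.17
tool_pos: [441.2, 265.8, 129.9]
tcp_rot: [-179.7, -0.5, -2.1]
ft_force: [0.5, 0.1, 0.1]
finger_gap: 59.3
```

```bash
python3 - <<'E'
from h import *
s=snap('wrist','w10');print(r.sense()['tool_pos'],r.sense()['finger_gap'])
s=snap('top','t10')
hsv=cv2.cvtColor(s['pixels'],cv2.COLOR_RGB2HSV)
m=((hsv[...,2]>215)&(hsv[...,1]<60)).astype(np.uint8)
m=cv2.morphologyEx(m,cv2.MORPH_CLOSE,np.ones((3,3)))
for c in cv2.findContours(m,cv2.RETR_EXTERNAL,cv2.CHAIN_APPROX_NONE)[0]:
    x,y,w,h=cv2.boundingRect(c)
    if 90<x<320 and 180<y<280 and cv2.contourArea(c)>40: print(x,y,rectworld(s,c,32))
E
python3 go.py 491 39 120 5.3
```

```text
[439.98171548 265.14822322 126.99785756] 59.548359021163954
221 200 [490.4  39.1  83.8  24.6   5.3]
254 195 [ 5.048e+02 -4.280e+01  8.110e+01  2.510e+01  5.000e-01]
0.0607 0.2234 0.0043 -0.0019 -0.0026 -0.1294
```

View pics/w10.png

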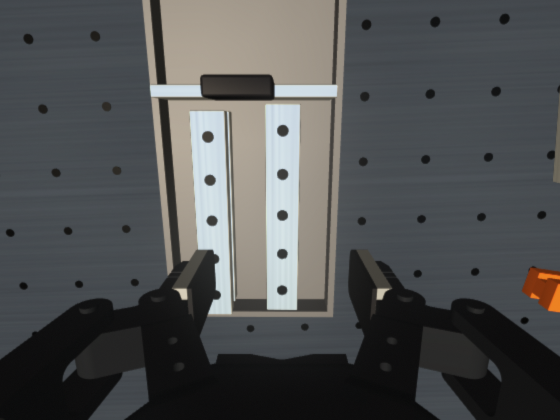

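jog_arm:
  targets:
    - [0.0607,0.2234,0.004,0,0,-0.129,0.3]
    - [0.0607,0.2234,0.004,0,0,-0.129,0.3]
    - [0.0607,0.2234,0.004,0,0,-0.129,0.3]
    - [0.0607,0.2234,0.004,0,0,-0.129,0.3]
    - [0.0607,0.2234,0.004,0,0,-0.129,0.3]

```text
time: 13.68
tool_pos: [482.4, 64.0, 117.5]
tcp_rot: [-179.9, 0.2, 5.3]
ft_force: [0.7, 0.7, 0.0]
finger_gap: 59.9
```

```bash
python3 go.py 491 38.5 80 5.3
```

```text
0.0063 0.0263 0.0375 -0.001 0.0032 0.0005
```

jog_arm:
  targets:
    - [0.0063,0.0263,0.0375,0,0,0,0.3]
    - [0.0063,0.0263,0.0375,0,0,0,0.3]
    - [0.0063,0.0263,0.0375,0,0,0,0.3]
    - [0.0063,0.0263,0.0375,0,0,0,0.3]

```text
time: 14.02
tool_pos: [491.0, 40.5, 80.5]
tcp_rot: [-179.9, 0.2, 5.2]
ft_force: [-0.1, 0.4, 0.7]
finger_gap: 59.6
```

```bash
python3 - <<'E'
from h import *
s=snap('wrist','w11');print(r.sense()['tool_pos'])
E
python3 go.py 491 38.5 12 5.3
```

```text
[491.81924174  41.05111127  81.54896967]
-0.0009 0.0026 0.0695 -0.0014 0.0015 0.0001
```

View pics/w11.png

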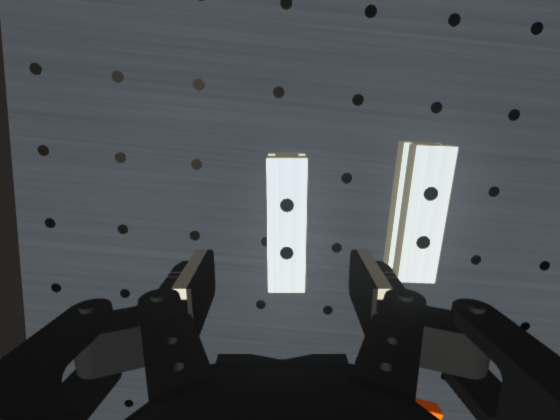

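jog_arm:
  targets:
    - [-0.001,0.003,0.035,0,0,0,0.3]
    - [-0.001,0.003,0.0695,0,0,0,0.3]
    - [-0.001,0.003,0.0695,0,0,0,0.3]
    - [-0.001,0.003,0.0695,0,0,0,1]
    - [-0.001,0.003,0.0695,0,0,0,1]

```text
time: 14.48
tool_pos: [492.9, 38.2, 14.4]
tcp_rot: [-180.0, -0.1, 5.4]
ft_force: [0.2, -0.5, 1.2]
finger_gap: 36.6
```

jog_arm:
  targets:
    - [0,0,0,0,0,0,1]
    - [0,0,0,0,0,0,1]
    - [0,0,-0.01,0,0,0,1]
    - [0,0,-0.045,0,0,0,1]
    - [0,0,-0.085,0,0,0,1]

```text
time: 14.9
tool_pos: [489.3, 37.2, 97.1]
tcp_rot: [-179.9, 0.3, 5.3]
ft_force: [0.7, -0.1, -1.6]
finger_gap: 22.9
```

```bash
python3 go.py 578 313 125 -2.1
```

```text
0.1136 -0.2665 -0.0282 -0.0011 0.0053 0.1289
```

jog_arm:
  targets:
    - [0.1136,-0.2665,-0.028,0,0.003,0.129,1]
    - [0.1136,-0.2665,-0.028,0,0.003,0.129,1]
    - [0.1136,-0.2665,-0.028,0,0.003,0.129,1]
    - [0.1136,-0.2665,-0.028,0,0.003,0.129,1]
    - [0.1136,-0.2665,-0.028,0,0.003,0.129,1]

```text
time: 15.32
tool_pos: [554.7, 232.5, 119.5]
tcp_rot: [-179.9, -0.3, -2.1]
ft_force: [1.2, -0.1, -1.8]
finger_gap: 23.0
```

```bash
python3 go.py 578 313 125 -2.1
```

```text
0.0203 -0.0813 -0.0052 -0.0016 -0.005 -0.0006
```

jog_arm:
  targets:
    - [0.0203,-0.0813,-0.005,0,-0.003,0,1]
    - [0.0203,-0.0813,-0.005,0,-0.003,0,1]
    - [0.0203,-0.0813,0.02,0,-0.003,0,1]
    - [0.0203,-0.0813,0.06,0,-0.003,0,1]
    - [0.0203,-0.0813,0.06,0,-0.003,0,1]

```text
time: 15.73
tool_pos: [573.2, 310.3, 50.8]
tcp_rot: [179.8, 0.5, -2.0]
ft_force: [-0.4, -1.1, -5.8]
finger_gap: 23.1
```

```bash
 python3 - <<'E'
from h import *
s=snap('wrist','w12');print(r.sense()['tool_pos'])
E
python3 go.py 578 313 16 -2.1
```

```text
[573.83556766 309.93131153  53.39686995]
0.0043 -0.0033 0.0374 0.0029 0.0078 0.0006
```

View pics/w12.png

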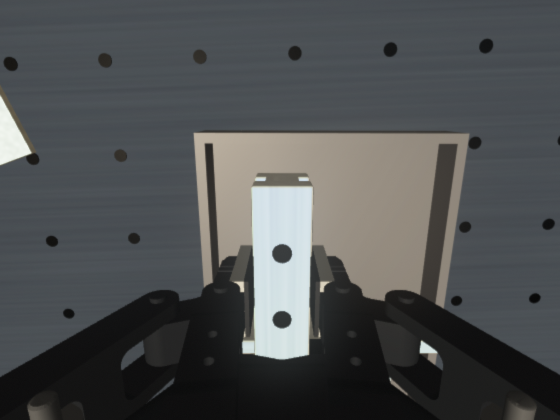

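jog_arm:
  targets:
    - [0.001,-0.002,0.018,0,0.004,0,1]
    - [0.001,-0.002,0.036,0,0.004,0,1]
    - [0.001,-0.002,0.038,0,0.004,0,1]
    - [0.001,-0.002,0.038,0,0.004,0,1]
    - [0.001,-0.002,0.038,0,0.004,0,1]

```text
time: 16.2
tool_pos: [579.4, 313.1, 21.9]
tcp_rot: [-179.9, -0.3, -2.1]
ft_force: [-0.3, -0.0, -0.6]
finger_gap: 23.0
```

jog_arm:
  targets:
    - [0,0,0,0,0,0,1]
    - [0,0,0,0,0,0,1]

```text
time: 16.37
tool_pos: [579.2, 313.2, 21.1]
tcp_rot: [-179.9, -0.3, -2.1]
ft_force: [0.2, 0.0, -1.0]
finger_gap: 22.7
```

```bash
 python3 - <<'E'
from h import *
s=snap('wrist','w13');print(r.sense()['tool_pos'],r.sense()['tcp_rot'],r.sense()['ft_force'])
E
python3 go.py 575.5 313 16 -2.1
```

```text
[579.02751784 313.16769462  20.7015451 ] [-179.90907807   -0.29360373   -2.11556445] [-0.99697264 -1.24948119 -1.35068504]
-0.0035 0.0003 0.0047 -0.0016 -0.0051 -0.0003
```

View pics/w13.png

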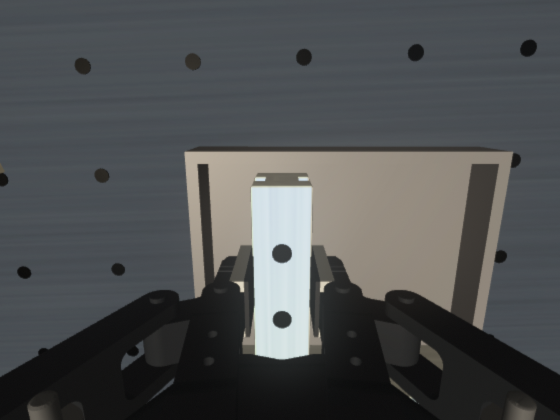

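jog_arm:
  targets:
    - [-0.003,0,0.001,0,-0.004,0,1]
    - [-0.004,0,0.004,0,-0.004,0,1]
    - [-0.004,0,0.005,0,-0.004,0,1]
    - [-0.004,0,0.005,0,-0.004,0,1]
    - [-0.004,0,0.005,0,-0.004,0,1]

```text
time: 16.83
tool_pos: [577.4, 313.5, 20.3]
tcp_rot: [-179.9, -0.3, -2.1]
ft_force: [-7.9, -9.4, 29.9]
finger_gap: 23.1
```

```bash
 python3 - <<'E'
from h import *
s=r.sense();print(s['tool_pos'],s['tcp_rot'],s['ft_force'])
E
```

```text
[577.39117398 313.54353331  20.2880434 ] [-179.87172681   -0.31040599   -2.11047917] [-7.92625555 -9.43396489 29.90196579]
```

jog_arm:
  targets:
    - [0,0,-0.003,0,0,0,0.53]
    - [0,0,-0.003,0,0,0,0.53]
    - [0,0,-0.003,0,0,0,0.53]
    - [0,0,-0.015,0,0,0,0.53]
    - [0,0,-0.05,0,0,0,0.53]

```text
time: 17.25
tool_pos: [569.6, 311.1, 58.1]
tcp_rot: [179.8, 0.6, -2.1]
ft_force: [0.5, 0.8, -0.8]
finger_gap: 40.3
```

jog_arm:
  targets:
    - [0,0,-0.04,0,0,0,0.53]
    - [0,0,-0.06,0,0,0,0.4]
    - [0,0,-0.06,0,0,0,0.3]

```text
time: 17.5
tool_pos: [578.0, 314.9, 132.4]
tcp_rot: [-179.7, -0.5, -2.1]
ft_force: [0.4, 0.6, 1.2]
finger_gap: 59.3
```

```bash
python3 - <<'E'
from h import *
s=snap('wrist','w14');print(r.sense()['tool_pos'],r.sense()['finger_gap'])
s=snap('top','t14')
hsv=cv2.cvtColor(s['pixels'],cv2.COLOR_RGB2HSV)
m=((hsv[...,2]>215)&(hsv[...,1]<60)).astype(np.uint8)
m=cv2.morphologyEx(m,cv2.MORPH_CLOSE,np.ones((3,3)))
for c in cv2.findContours(m,cv2.RETR_EXTERNAL,cv2.CHAIN_APPROX_NONE)[0]:
    x,y,w,h=cv2.boundingRect(c)
    if 90<x<320 and 180<y<280 and cv2.contourArea(c)>40: print(x,y,rectworld(s,c,32))
E
python3 go.py 504.5 -43 120 0.5
```

```text
[576.71175854 314.30603379 129.14105082] 59.779160980176954
254 195 [ 5.048e+02 -4.280e+01  8.110e+01  2.510e+01  5.000e-01]
-0.0577 0.359 0.0053 -0.0023 -0.0024 -0.0453
```

View pics/w14.png

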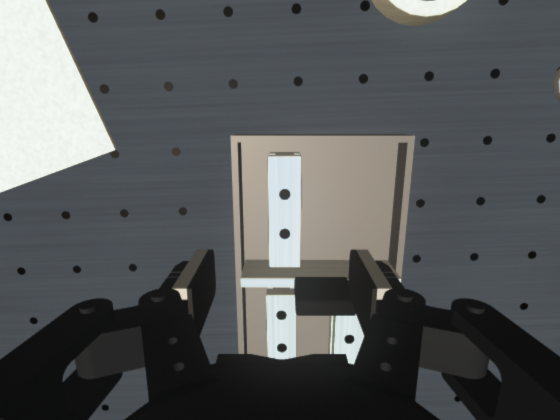

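Short rail (285,213) lies between divider and far wall. Next the last short rail.

jog_arm:
  targets:
    - [-0.0577,0.359,0.005,0,0,-0.045,0.3]
    - [-0.0577,0.359,0.005,0,0,-0.045,0.3]
    - [-0.0577,0.359,0.005,0,0,-0.045,0.3]
    - [-0.0577,0.359,0.005,0,0,-0.045,0.3]
    - [-0.0577,0.359,0.005,0,0,-0.045,0.3]

```text
time: 18.02
tool_pos: [531.5, 107.2, 119.1]
tcp_rot: [-180.0, 0.2, 0.5]
ft_force: [1.2, 0.1, 0.3]
finger_gap: 59.7
```

```bash
python3 go.py 504.5 -43 80 0.5
```

```text
-0.0282 0.1499 0.0391 -0.0006 0.0039 0.0003
```

jog_arm:
  targets:
    - [-0.028,0.15,0.039,0,0,0,0.3]
    - [-0.028,0.15,0.039,0,0,0,0.3]
    - [-0.028,0.15,0.039,0,0,0,0.3]
    - [-0.028,0.15,0.039,0,0,0,0.3]
    - [-0.028,0.15,0.039,0,0,0,0.3]

```text
time: 18.43
tool_pos: [503.1, -45.9, 78.3]
tcp_rot: [-180.0, 0.4, 0.2]
ft_force: [-0.1, 0.8, 0.2]
finger_gap: 59.8
```

```bash
python3 - <<'E'
from h import *
s=snap('wrist','w15');print(r.sense()['tool_pos'])
E
python3 go.py 504.5 -43 12 0.5
```

```text
[504.10300005 -43.6749512   79.18552171]
0.0008 -0.0006 0.0672 -0.0017 0.0057 -0.0048
```

View pics/w15.png

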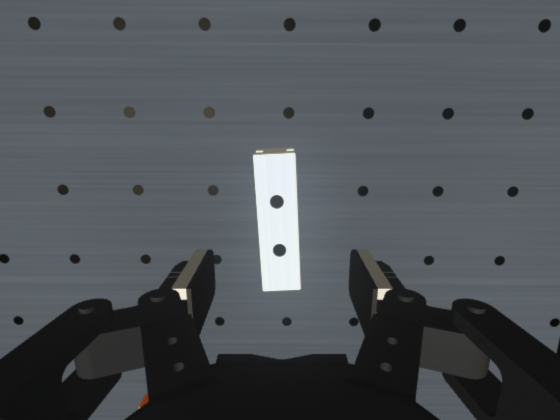

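```bash
python3 - <<'E'
from h import *
s=load('w15');P=cast(s,[[276.5,201.5],[279,250]],32);d=P[0]-P[1]
print(P.mean(0),np.degrees(np.arctan2(d[1],d[0])))
hsv=cv2.cvtColor(s['pixels'],cv2.COLOR_RGB2HSV)
m=((hsv[...,2]>200)&(hsv[...,1]<60)).astype(np.uint8); m[:,:240]=0;m[300:]=0;m[:,320:]=0
m=cv2.morphologyEx(m,cv2.MORPH_CLOSE,np.ones((15,15)))
c=max(cv2.findContours(m,0,1)[0],key=cv2.contourArea);print(rectworld(s,c,32))
E
```

```text
[506.70084589 -44.45606849  32.        ] 2.8593613984044004
[508.2 -44.3  86.   23.4   3.1]
```

jog_arm:
  targets:
    - [0.003,0.001,0.03,0,0,-0.048,0.3]
    - [0.003,0.001,0.067,0,0,-0.048,0.3]
    - [0.003,0.001,0.067,0,0,-0.048,0.3]
    - [0.003,0.001,0.067,0,0,-0.048,1]
    - [0.003,0.001,0.067,0,0,-0.048,1]

```text
time: 18.9
tool_pos: [510.2, -41.6, 15.7]
tcp_rot: [-179.9, 0.0, 3.3]
ft_force: [-0.2, 0.0, 0.2]
finger_gap: 36.5
```

jog_arm:
  targets:
    - [0,0,0,0,0,0,1]
    - [0,0,0,0,0,0,1]
    - [0,0,-0.01,0,0,0,1]
    - [0,0,-0.045,0,0,0,1]
    - [0,0,-0.085,0,0,0,1]

```text
time: 19.32
tool_pos: [507.7, -41.8, 99.6]
tcp_rot: [-179.9, 0.3, 3.2]
ft_force: [0.7, -0.1, -1.5]
finger_gap: 22.9
```

```bash
python3 go.py 575 261 125 -2.1
```

```text
0.0841 -0.2986 -0.0251 -0.0021 0.0053 0.093
```

jog_arm:
  targets:
    - [0.084,-0.2986,-0.025,0,0.004,0.093,1]
    - [0.084,-0.2986,-0.025,0,0.004,0.093,1]
    - [0.084,-0.2986,-0.025,0,0.004,0.093,1]
    - [0.084,-0.2986,-0.025,0,0.004,0.093,1]
    - [0.084,-0.2986,-0.025,0,0.004,0.093,1]

```text
time: 19.73
tool_pos: [555.7, 162.4, 119.4]
tcp_rot: [-179.9, -0.4, -2.1]
ft_force: [1.1, -1.2, -1.9]
finger_gap: 23.2
```

```bash
python3 go.py 575 262 125 -2.1
```

```text
0.0156 -0.1002 -0.0053 -0.0018 -0.0063 -0.0006
```

jog_arm:
  targets:
    - [0.0156,-0.1002,-0.005,0,-0.004,0,1]
    - [0.0156,-0.1002,-0.005,0,-0.004,0,1]
    - [0.0156,-0.1002,-0.005,0,-0.004,0,1]
    - [0.0156,-0.1002,0.035,0,-0.004,0,1]
    - [0.0156,-0.1002,0.07,0,-0.004,0,1]

```text
time: 20.15
tool_pos: [577.7, 263.2, 51.1]
tcp_rot: [-179.7, -0.5, -1.9]
ft_force: [0.1, -0.1, -3.8]
finger_gap: 23.0
```

jog_arm:
  targets:
    - [0,0,0,0,0,0,1]
    - [0,0,0,0,0,0,1]
    - [0,0,0,0,0,0,1]

```text
time: 20.4
tool_pos: [575.5, 260.1, 49.8]
tcp_rot: [-179.9, -0.1, -2.1]
ft_force: [0.2, -0.4, -0.9]
finger_gap: 22.8
```

```bash
 python3 - <<'E'
from h import *
s=snap('wrist','w16');print(r.sense()['tool_pos'],r.sense()['tcp_rot'])
E
python3 go.py 576 261 19.5 -2.1
```

```text
[576.3751634  260.27769178  50.70157169] [-179.84734276   -0.19863764   -2.13607152]
-0.0005 -0.0006 0.0312 -0.0027 -0.0035 -0.0006
```

View pics/w16.png

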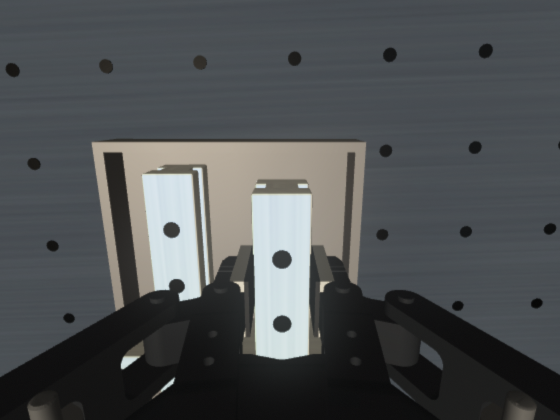

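jog_arm:
  targets:
    - [-0.001,-0.001,0.012,0,-0.003,0,1]
    - [-0.001,-0.001,0.024,0,-0.003,0,1]
    - [-0.001,-0.001,0.03,0,-0.003,0,1]
    - [-0.001,-0.001,0.031,0,-0.003,0,1]
    - [-0.001,-0.001,0.031,0,-0.003,0,1]

```text
time: 20.87
tool_pos: [575.2, 261.5, 20.8]
tcp_rot: [-179.9, 0.0, -2.1]
ft_force: [-14.0, -5.4, 33.1]
finger_gap: 22.7
```

jog_arm:
  targets:
    - [0,0,-0.003,0,0,0,0.53]
    - [0,0,-0.003,0,0,0,0.53]
    - [0,0,-0.003,0,0,0,0.53]
    - [0,0,-0.015,0,0,0,0.53]
    - [0,0,-0.05,0,0,0,0.53]

```text
time: 21.28
tool_pos: [568.9, 259.2, 60.1]
tcp_rot: [179.8, 0.8, -2.1]
ft_force: [-0.2, 0.1, -1.4]
finger_gap: 40.0
```

jog_arm:
  targets:
    - [0,0,-0.04,0,0,0,0.53]
    - [0,0,-0.08,0,0,0,0.4]
    - [0,0,-0.1,0,0,0,0.3]
    - [0,0,-0.1,0,0,0,0.3]

```text
time: 21.62
tool_pos: [577.7, 262.2, 174.4]
tcp_rot: [-179.7, -0.4, -2.1]
ft_force: [0.7, 0.4, 0.3]
finger_gap: 59.7
```

```bash
python3 - <<'E'
from h import *
s=snap('wrist','w17');print(r.sense()['tool_pos'],r.sense()['finger_gap'])
s=snap('scene','s17')
E

```

```text
[576.31952942 261.65712161 170.90457899] 59.62006639936685
```

View pics/w17.png

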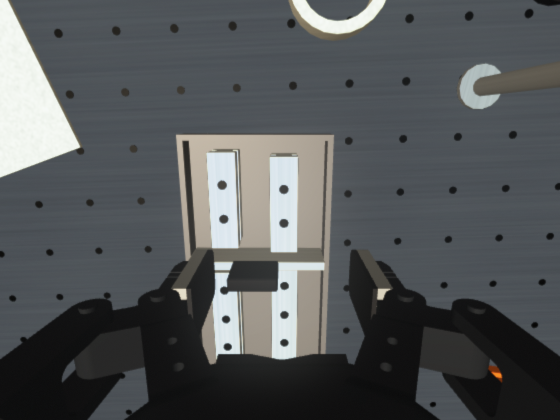

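View pics/s17.png

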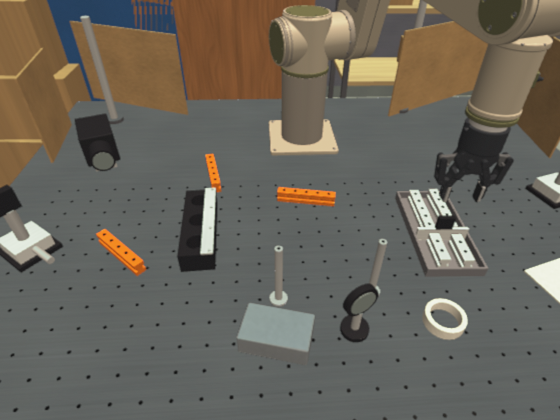

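```bash
cat > plan.py <<'E'
import numpy as np, heapq
ths=np.arange(0,37,1.0); ys=np.arange(-16,10,0.5); zs=np.arange(0,66,0.5) # z of foot centre above bore floor; block top 40, strip 40..44
ph=np.linspace(0,2*np.pi,48,endpoint=False)
def pts(th):
    t=np.radians(th);u=np.array([0,np.sin(t),np.cos(t)]);v=np.array([0,np.cos(t),-np.sin(t)]);x=np.array([1,0,0])
    P=[];
    for h in (0,3,6):
        P.append(19*np.cos(ph)[:,None]*x+19*np.sin(ph)[:,None]*v+h*u)
    for h in np.arange(7,75,1.5):
        P.append(8*np.cos(ph[::2])[:,None]*x+8*np.sin(ph[::2])[:,None]*v+h*u)
    return np.vstack(P)
def sdf(p):
    rr=np.hypot(p[...,0],p[...,1])
    # block solid: z<40 & r>22
    a=np.maximum(22-rr, p[...,2]-40)
    a=np.where((22-rr<0)|(p[...,2]-40<0),a,np.hypot(22-rr,p[...,2]-40)*0+a)
    fl=p[...,2]
    # strip box z 40..44, y>12
    dz=np.maximum(40-p[...,2],p[...,2]-44); dy=12-p[...,1]
    b=np.where((dz>0)&(dy>0),np.hypot(dz,dy),np.maximum(dz,dy))
    return np.minimum(a,b),fl
C=np.zeros((len(ths),len(ys),len(zs)))
for i,th in enumerate(ths):
    P=pts(th)
    for j,y in enumerate(ys):
        Q=P[None]+np.stack([0*zs,0*zs+y,zs],1)[:,None]
        a,f=sdf(Q); C[i,j]=np.where(f.min(1)<-0.01,-9,a.min(1))
start=(25,int(np.where(ys==-10)[0][0]),len(zs)-1)
goal=(0,int(np.where(ys==0)[0][0]),0)
best={start:C[start]};prev={};h=[(-C[start],start)];N=np.array(C.shape)
best=np.full(C.shape,-99.);best[start]=C[start];cost=np.full(C.shape,1e9)
while h:
    d,n=heapq.heappop(h)
    if -d<best[n]: continue
    if n==goal: break
    for s in np.ndindex(3,3,3):
        m=tuple(np.array(n)+np.array(s)-1)
        if min(m)<0 or any(m[k]>=N[k] for k in range(3)): continue
        b=min(-d,C[m])
        if b>best[m]: best[m]=b;prev[m]=n;heapq.heappush(h,(-b,m))
B=best[goal];print('bottleneck clearance',B)
# cheapest path with cost favouring clearance
cost=np.full(C.shape,1e9);cost[start]=0;h=[(0,start)];prev={}
while h:
    d,n=heapq.heappop(h)
    if d>cost[n]: continue
    if n==goal: break
    for s in np.ndindex(3,3,3):
        m=tuple(np.array(n)+np.array(s)-1)
        if min(m)<0 or any(m[k]>=N[k] for k in range(3)) or C[m]<min(B,C[m] if False else B)-1e-9: continue
        e=d+np.linalg.norm(np.array(s)-1)*(1+20*np.exp(-1.2*C[m]))
        if e<cost[m]: cost[m]=e;prev[m]=n;heapq.heappush(h,(e,m))
p=[goal]
while p[-1]!=start: p.append(prev[p[-1]])
p=p[::-1]
for k in range(0,len(p),3): n=p[k];print(ths[n[0]],ys[n[1]],zs[n[2]],round(C[n],2))
np.save('C.npy',C)
E
python3 plan.py
```

```text
bottleneck clearance 2.1074655247259386
25.0 -10.0 65.5 14.29
28.0 -11.0 64.0 12.71
31.0 -11.0 62.5 11.0
34.0 -11.0 61.0 9.65
36.0 -11.0 59.5 8.77
36.0 -11.0 58.0 7.88
36.0 -11.0 56.5 6.97
36.0 -11.0 55.0 6.23
36.0 -11.0 53.5 5.19
36.0 -11.0 52.0 4.44
36.0 -11.0 50.5 4.11
36.0 -11.0 49.0 4.1
36.0 -11.0 47.5 3.72
36.0 -10.0 46.0 3.11
36.0 -8.5 44.5 2.42
36.0 -7.0 43.0 2.51
36.0 -5.5 42.0 2.22
33.0 -4.0 40.5 2.21
30.0 -3.0 39.0 2.26
27.0 -2.5 38.0 2.24
24.0 -2.5 37.5 2.11
21.0 -2.0 36.5 2.2
18.0 -1.5 35.5 2.33
15.0 -1.5 35.0 2.15
12.0 -1.0 33.5 2.42
9.0 -0.5 32.0 2.56
6.0 -0.5 30.5 2.6
3.0 0.0 29.0 2.71
0.0 0.0 27.5 3.0
0.0 0.0 26.0 3.0
0.0 0.0 24.5 3.0
0.0 0.0 23.0 3.0
0.0 0.0 21.5 3.0
0.0 0.0 20.0 3.0
0.0 0.0 18.5 3.0
0.0 0.0 17.0 3.0
0.0 0.0 15.5 3.0
0.0 0.0 14.0 3.0
0.0 0.0 12.5 3.0
0.0 0.0 11.0 3.0
0.0 0.0 9.5 3.0
0.0 0.0 8.0 3.0
0.0 0.0 6.5 3.0
0.0 0.0 5.0 3.0
0.0 0.0 3.5 3.0
0.0 0.0 2.0 3.0
0.0 0.0 0.5 3.0
```

```bash
for t in 26 29; do sed "s/np.arange(0,37,1.0)/np.arange(0,$t,1.0)/" plan.py > p2.py; python3 p2.py | head -28; done
python3 - <<'E'
from h import *
# post feet
s=load('top0'); crop(s,'p0',195,120,305,165,7)
crop(load('scene0'),'p1',260,225,400,315,5)
E
```

```text
bottleneck clearance 1.3215297036682356
25.0 -10.0 65.5 14.29
25.0 -11.5 64.0 13.52
25.0 -11.5 62.5 12.21
25.0 -11.5 61.0 10.95
25.0 -11.5 59.5 9.76
25.0 -11.5 58.0 8.67
25.0 -11.5 56.5 7.71
25.0 -11.5 55.0 6.95
25.0 -11.5 53.5 6.45
25.0 -11.5 52.0 5.69
25.0 -11.5 50.5 5.15
25.0 -11.5 49.0 4.45
25.0 -11.5 47.5 3.85
25.0 -11.5 46.0 3.74
25.0 -10.5 44.5 2.68
25.0 -10.0 43.0 1.95
25.0 -8.5 41.5 1.32
25.0 -7.0 40.5 1.55
25.0 -5.5 39.5 1.58
25.0 -4.0 39.0 1.79
23.0 -2.5 37.5 2.02
20.0 -2.0 36.5 2.11
17.0 -1.5 35.0 2.32
14.0 -1.0 34.5 2.4
11.0 -1.0 33.0 2.35
8.0 -0.5 31.5 2.67
5.0 -0.5 30.0 2.57
bottleneck clearance 1.5733017841845047
25.0 -10.0 65.5 14.29
28.0 -11.5 64.0 12.96
28.0 -11.5 62.5 11.7
28.0 -11.5 61.0 10.51
28.0 -11.5 59.5 9.41
28.0 -11.5 58.0 8.43
28.0 -11.5 56.5 7.62
28.0 -11.5 55.0 7.04
28.0 -11.5 53.5 6.22
28.0 -11.5 52.0 5.59
28.0 -11.5 50.5 4.85
28.0 -11.5 49.0 4.14
28.0 -11.5 47.5 3.91
28.0 -11.5 46.0 3.69
28.0 -10.5 44.5 2.64
28.0 -9.5 43.0 1.84
28.0 -8.0 42.0 1.64
28.0 -6.5 41.0 1.84
28.0 -5.0 40.0 1.84
26.0 -3.5 38.5 1.78
23.0 -2.0 37.0 2.19
20.0 -2.0 36.5 2.11
17.0 -1.5 35.0 2.32
14.0 -1.0 34.5 2.4
11.0 -1.0 33.0 2.35
8.0 -0.5 31.5 2.67
5.0 -0.5 30.0 2.57
```

View pics/p0.png

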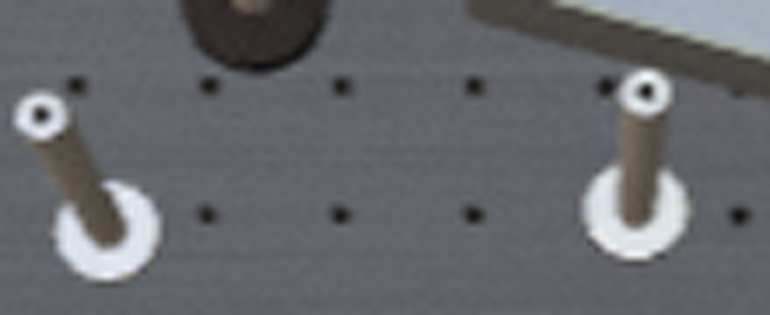

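View pics/p1.png

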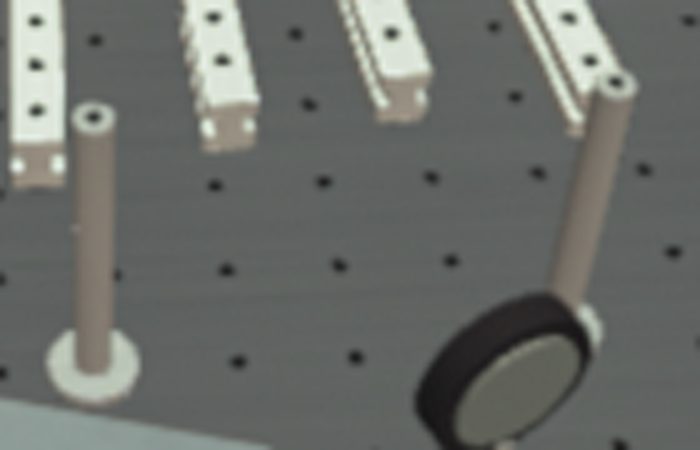

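```bash
python3 - <<'E'
from h import *
s=load('top0');t=load('scene0')
f=lambda p:np.array(p)/7+[195,120]-.43
g=lambda p:np.array(p)/5+[260,225]-.4
print(cast(s,f([[41,115],[645,92]]),150).round(1)); print(cast(t,g([[615,84],[93,118]]),150).round(1))
print(cast(s,f([[107,231],[636,210]]),6).round(1)); print(cast(t,g([[93,366]]),6).round(1))
E
python3 go.py 640 84 250 0
```

```text
[[ 662.2   87.8  150. ]
 [ 670.6 -109.6  150. ]]
[[ 662.9   85.1  150. ]
 [ 671.  -112.2  150. ]]
[[ 661.7   87.9    6. ]
 [ 670.3 -109.8    6. ]]
[[ 673.  -112.1    6. ]]
0.0716 0.1744 -0.0825 -0.0022 0.0006 -0.0367
```

```bash
python3 go.py 662 87 200 2.8
```

```text
0.0935 0.1707 -0.0325 -0.0022 0.0006 -0.0856
```

jog_arm:
  targets:
    - [0.03,0.03,-0.0325,0,0,-0.0856,0.3]
    - [0.0935,0.1707,-0.0325,0,0,-0.0856,0.3]
    - [0.0935,0.1707,-0.0325,0,0,-0.0856,0.3]
    - [0.0935,0.1707,-0.0325,0,0,-0.0856,0.3]
    - [0.0935,0.1707,-0.0325,0,0,-0.0856,0.3]

```text
time: 22.13
tool_pos: [660.6, 84.7, 195.7]
tcp_rot: [-179.9, 0.4, 2.8]
ft_force: [-0.4, 0.5, 0.4]
finger_gap: 59.8
```

jog_arm:
  targets:
    - [0.002,0.008,0,0,0,0,0.3]
    - [0.002,0.008,0,0,0,0,0.3]

```text
time: 22.3
tool_pos: [663.3, 75.5, 195.5]
tcp_rot: [-179.9, 0.4, 2.6]
ft_force: [-0.1, -0.1, -1.5]
finger_gap: 59.5
```

```bash
 python3 - <<'E'
from h import *
s=snap('wrist','w18');print(r.sense()['tool_pos'],r.sense()['tcp_rot'])
E
python3 go.py 662 87 91 2.8
```

```text
[662.78758138  77.79553482 195.7582012 ] [-179.89141666    0.39739171    2.65686325]
0.0004 -0.009 0.1048 -0.0019 0.0069 -0.0025
```

View pics/w18.png

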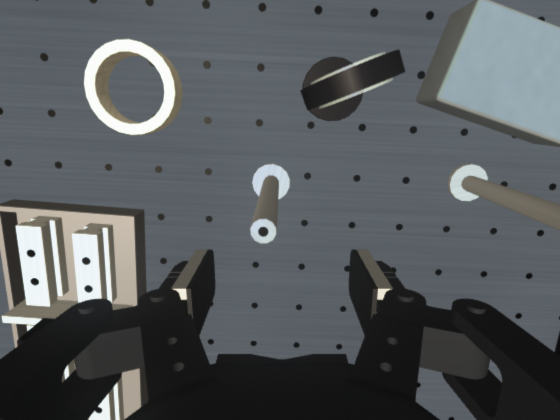

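```bash
 python3 - <<'E'
from h import *
s=load('w18');print(cast(s,[[263,231]],150),cast(s,[[270,182]],6))
E
python3 go.py 661.5 86.5 130 2.8
```

```text
[[663.71223845  85.60514292 150.        ]] [[663.85916054  86.32488444   6.        ]]
-0.0004 -0.0086 0.0658 -0.0019 0.0069 -0.0025
```

jog_arm:
  targets:
    - [0.0005,-0.008,0,0,0.006,0,0.3]
    - [0.0005,-0.008,0.03,0,0.006,0,0.3]
    - [0.0005,-0.008,0.06,0,0.006,0,0.3]
    - [0.0005,-0.008,0.09,0,0.006,0,0.3]
    - [0.0005,-0.008,0.104,0,0.006,0,0.3]

```text
time: 22.77
tool_pos: [659.8, 90.0, 89.0]
tcp_rot: [-179.9, 0.2, 3.0]
ft_force: [-1.3, 0.7, -1.2]
finger_gap: 59.7
```

jog_arm:
  targets:
    - [0,0,0,0,0,0,0.3]
    - [0,0,0,0,0,0,0.3]
    - [0,0,0,0,0,0,0.3]

```text
time: 23.02
tool_pos: [664.7, 88.1, 96.6]
tcp_rot: [-179.9, -0.3, 2.9]
ft_force: [0.3, 0.3, 0.8]
finger_gap: 59.9
```

```bash
 python3 - <<'E'
from h import *
s=snap('wrist','w19');print(r.sense()['tool_pos'],r.sense()['tcp_rot'])
E
python3 go.py 663 86.3 91 2.8
```

```text
[665.20680499  87.86317375  97.24449887] [-179.90659573   -0.4130363     2.84046201]
-0.0023 0.0015 0.0062 -0.0016 -0.0072 0.0007
```

View pics/w19.png

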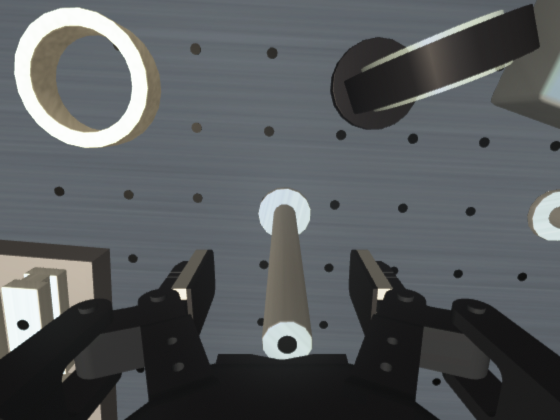

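jog_arm:
  targets:
    - [-0.002,0.0015,0.004,0,-0.006,0,0.3]
    - [-0.002,0.0015,0.004,0,-0.006,0,0.3]
    - [-0.002,0.0015,0.004,0,-0.006,0,0.6]
    - [-0.002,0.0015,0.004,0,-0.006,0,0.8]
    - [-0.002,0.0015,0.004,0,-0.006,0,1]
  newtons: 80

```text
time: 23.48
tool_pos: [661.8, 85.3, 90.6]
tcp_rot: [-179.9, 0.1, 2.8]
ft_force: [-0.4, 0.1, 0.2]
finger_gap: 23.8
```

jog_arm:
  targets:
    - [0,0,0,0,0,0,1]
    - [0,0,0,0,0,0,1]
    - [0,0,0,0,0,0,1]
    - [0,0,0,0,0,0,1]

```text
time: 23.82
tool_pos: [661.9, 85.6, 90.7]
tcp_rot: [-179.9, 0.1, 2.8]
ft_force: [-0.7, 0.4, 2.9]
finger_gap: 14.1
```

```bash
 python3 - <<'E'
from h import *
s=snap('wrist','w20');s=r.sense();print(s['tool_pos'],s['tcp_rot'],s['ft_force'],s['finger_gap'])
E
```

```text
[661.86214317  85.59701262  90.64206244] [-1.79909416e+02  1.37372482e-01  2.80565312e+00] [-0.46848176  0.91694527  2.28026577] 13.927006557879285
```

View pics/w20.png

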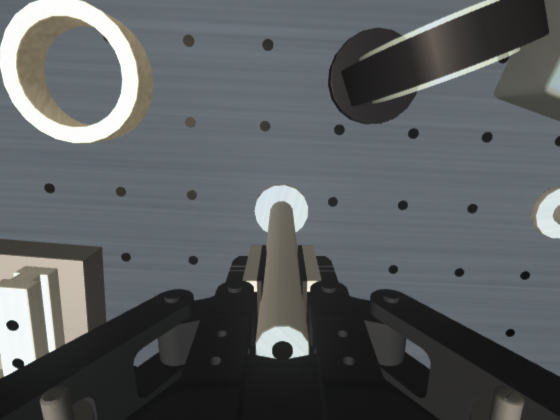

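```bash
 python3 - <<'E'
from h import *
s=load('w20');print(cast(s,[[281,210.5]],6), cast(s,[[282,351]],150))
E
```

```text
[[664.244431    85.36884818   6.        ]] [[663.68988859  84.65770237 150.        ]]
```

jog_arm:
  targets:
    - [0,0,-0.01,0,0,0,1]
    - [0,0,-0.04,0,0,0,1]
    - [0,0,-0.08,0,0,0,1]
    - [0,0,-0.11,0,0,0,1]
    - [0,0,-0.11,0,0,0,1]

```text
time: 24.28
tool_pos: [665.6, 85.4, 209.8]
tcp_rot: [-179.9, -0.5, 2.8]
ft_force: [1.5, -0.5, -0.2]
finger_gap: 13.9
```

```bash
python3 go.py 541 -300 200 2.8;python3 go.py 480 -330 200 2.8; python3 - <<'E'
from h import *
s=r.sense();print(s['finger_gap'],s['ft_force'])
E
```

```text
-0.1434 0.3789 0.008 -0.0013 -0.009 -0.0
-0.2057 0.4058 0.0074 -0.0013 -0.009 -0.0
13.912490997684454 [ 1.4934187  -0.52257447 -0.15960961]
```

```bash
python3 go.py 400 -290 210 2.8
```

```text
-0.2836 0.362 -0.0033 -0.0013 -0.009 -0.0
```

jog_arm:
  targets:
    - [-0.042,0.005,-0.003,0,-0.002,0,1]
    - [-0.2836,0.362,-0.003,0,-0.002,0,1]
    - [-0.2836,0.362,-0.003,0,-0.002,0,1]
    - [-0.2836,0.362,-0.003,0,-0.002,0,1]
    - [-0.2836,0.362,-0.003,0,-0.002,0,1]

```text
time: 24.7
tool_pos: [532.4, -64.9, 202.7]
tcp_rot: [-179.9, 0.4, 2.9]
ft_force: [0.5, -1.7, -2.4]
finger_gap: 14.1
```

```bash
python3 go.py 400 -290 210 2.8
```

```text
-0.1435 0.2182 -0.0067 -0.0015 0.0065 0.001
```

jog_arm:
  targets:
    - [-0.1435,0.2182,-0.007,0,0.004,0,1]
    - [-0.1435,0.2182,-0.007,0,0.004,0,1]
    - [-0.1435,0.2182,-0.007,0,0.004,0,1]
    - [-0.1435,0.2182,-0.007,0,0.004,0,1]
    - [-0.1435,0.2182,-0.007,0,0.004,0,1]

```text
time: 25.12
tool_pos: [426.6, -244.4, 209.0]
tcp_rot: [-179.9, 0.1, 2.8]
ft_force: [1.1, -0.1, -2.6]
finger_gap: 14.4
```

jog_arm:
  targets:
    - [-0.01,0.015,0,0,0,0,1]
    - [-0.01,0.015,0,0,0,0,1]
    - [-0.01,0.015,0,0,0,0,1]
    - [-0.01,0.015,0,0,0,0,1]

```text
time: 25.45
tool_pos: [419.1, -258.3, 209.0]
tcp_rot: [-179.9, 0.1, 2.8]
ft_force: [0.9, 1.0, -2.7]
finger_gap: 14.0
```

```bash
python3 - <<'E'
from h import *
s=snap('wrist','w21');print(r.sense()['tool_pos'],r.sense()['tcp_rot'])
snap('scene','s21'); snap('top','t21')
E
```

```text
[ 419.37343105 -257.92720309  208.98061987] [-1.79867155e+02  7.87333155e-02  2.83627583e+00]
```

View pics/w21.png

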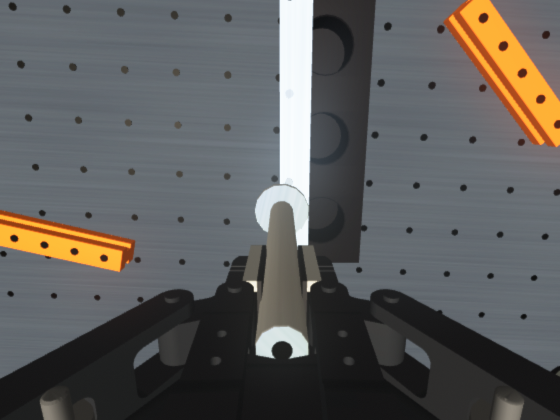

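```bash
python3 - <<'E'
from h import *
for f,b in (('w21',(255,0,395,280)),):
    s=load(f);c=s['pixels'][b[1]:b[3],b[0]:b[2]].astype(float)
    c=np.clip(c*3.5,0,255).astype(np.uint8);c=cv2.resize(c,None,fx=2.1,fy=2.1,interpolation=cv2.INTER_CUBIC);c1=c
t=load('top0')['pixels'][170:285,330:390].astype(float);t=cv2.resize(np.clip(t*3.5,0,255).astype(np.uint8),None,fx=5,fy=5,interpolation=cv2.INTER_CUBIC)
print(c1.shape,t.shape)
cv2.imwrite('pics/b1.png',c1[...,::-1]);cv2.imwrite('pics/b2.png',t[...,::-1])
E
```

```text
(588, 294, 3) (575, 300, 3)
```

View pics/b1.png

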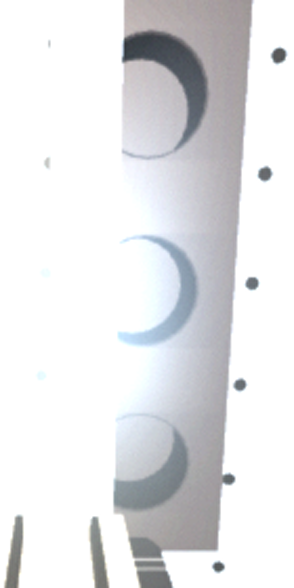

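View pics/b2.png

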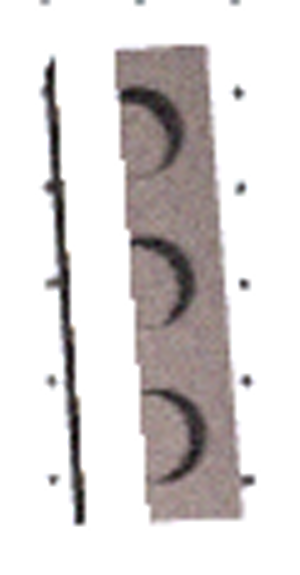

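```bash
python3 - <<'E'
from h import *
s=load('w21');t=load('top0')
f=lambda p:np.array(p)/2.1+[255,0]-.26
g=lambda p:np.array(p)/5+[330,170]-.4
a=np.radians(2.8);X=np.array([np.cos(a),np.sin(a)]);Y=np.array([-np.sin(a),np.cos(a)])
def ang(P):d=P[0]-P[-1];return np.degrees(np.arctan2(d[1],d[0]))
for nm,S,q,E in(('wrist',s,f,dict(edge=[[253,3],[217,549]],strip=[[125,5],[114,510]],br=[[208,95],[197,292],[188,461]],bt=[[150,30],[144,235],[138,413]],bb=[[150,159],[144,347],[138,509]])),
            ('top',t,g,dict(edge=[[207,45],[242,518]],strip=[[115,50],[150,520]],br=[[186,132],[195,284],[208,438]],bt=[[134,86],[145,236],[157,389]],bb=[[150,179],[160,329],[170,483]]))):
    for k,v in E.items():
        P=cast(S,q(v),54 if k=='strip' else 50)[:,:2]
        y0={'edge':-38,'strip':12,'br':-22,'bt':0,'bb':0}[k]; x0={'bt':22,'bb':-22}.get(k,0)
        bx=[75,0,-75] if k[0]=='b' else None
        print(nm,k,'ang %.2f'%ang(P),'v(lat)',(P@Y-y0).round(1),'u(along)',((P@X)-x0-(bx if bx else 0)).round(1))
E
```

```text
wrist edge ang 2.68 v(lat) [-315.1 -314.6] u(along) [559.3 336.5]
wrist strip ang 2.82 v(lat) [-316.6 -316.7] u(along) [557.5 357.1]
wrist br ang 2.56 v(lat) [-315.9 -315.5 -315.3] u(along) [452.5 452.4 453.8]
wrist bt ang 2.75 v(lat) [-314.7 -314.8 -314.5] u(along) [453.2 453.2 453.6]
wrist bb ang 2.65 v(lat) [-316.2 -316.2 -315.8] u(along) [451.3 451.4 453.1]
top edge ang 2.64 v(lat) [-312.5 -311.8] u(along) [568.1 334.3]
top strip ang 2.99 v(lat) [-315.6 -316.4] u(along) [566.9 335.6]
top br ang 2.62 v(lat) [-314.7 -313.6 -314.3] u(along) [449.7 449.  448.6]
top bt ang 3.02 v(lat) [-312.6 -312.7 -313.1] u(along) [452.  451.8 451.5]
top bb ang 2.41 v(lat) [-317.2 -316.7 -316.2] u(along) [449.  449.7 449.7]
```

```bash
sed "s/np.arange(0,37,1.0)/np.arange(0,34,1.0)/;s/range(0,len(p),3)/range(0,len(p),2)/" plan.py > p2.py; python3 p2.py | head -48
cat > ins.py <<'E'
import sys
from go import *
# block frame: origin (u,v) along 2.8deg axes
a=np.radians(2.8);X=np.array([np.cos(a),np.sin(a),0]);Y=np.array([-np.sin(a),np.cos(a),0]);Z=np.array([0,0,1.])
OX=float(__import__('os').environ.get('OX',-2.4)); L=float(__import__('os').environ.get('L',90.6))
V0=float(__import__('os').environ.get('V0',-315.6))
def tcp(b,th,y,z,yaw=2.8):
    u=452.7+75*(b-1)+OX
    t=np.radians(th);ax=np.sin(t)*Y+np.cos(t)*Z
    p=u*X+(V0+y)*Y+(10+z)*Z+L*ax
    return p,rot(yaw,-th,2.8)
if __name__=='__main__':
    b=int(sys.argv[1]); s=r.sense()
    for w in sys.argv[2:]:
        th,y,z=map(float,w.split(','))
        p,Q=tcp(b,th,y,z); d,v=rel(p,Q,s); print(w,'tcp',p.round(1),'->',list(np.r_[d,v]))
    # where the foot is now
    T=R.from_euler('xyz',s['tcp_rot'],degrees=True); ax=-T.apply([0,0,1]); F=s['tool_pos']-L*ax
    u=452.7+75*(b-1)
    print('now foot: th %.1f y %.1f z %.1f x %.1f'%(np.degrees(np.arctan2(ax@Y,ax[2])),F@Y-V0,F[2]-10,F@X-u-OX),'f',s['ft_force'].round(1),'gap',round(s['finger_gap'],1))
E
python3 ins.py 2 0,-11,90 20,-11,75 32,-11,65
```

```text
bottleneck clearance 2.0237443810560616
25.0 -10.0 65.5 14.29
27.0 -11.0 64.5 13.34
29.0 -11.0 63.5 12.11
31.0 -11.0 62.5 11.0
33.0 -11.0 61.5 10.05
33.0 -11.0 60.5 9.37
33.0 -11.0 59.5 8.74
33.0 -11.0 58.5 8.19
33.0 -11.0 57.5 7.74
33.0 -11.0 56.5 7.16
33.0 -11.0 55.5 6.55
33.0 -11.0 54.5 6.05
33.0 -11.0 53.5 5.65
33.0 -11.0 52.5 4.96
33.0 -11.0 51.5 4.38
33.0 -11.0 50.5 3.98
33.0 -11.0 49.5 3.8
33.0 -11.0 48.5 3.8
33.0 -11.0 47.5 3.77
33.0 -11.0 46.5 3.77
33.0 -10.0 45.5 2.8
33.0 -9.5 44.5 2.44
33.0 -8.5 43.5 2.15
33.0 -7.5 42.5 2.4
33.0 -6.5 42.5 2.02
33.0 -5.5 41.5 2.22
32.0 -4.5 40.5 2.04
30.0 -3.5 39.5 2.07
28.0 -2.5 38.5 2.2
26.0 -2.5 37.5 2.19
24.0 -2.5 37.5 2.11
22.0 -2.0 36.5 2.26
20.0 -2.0 36.5 2.11
18.0 -1.5 35.5 2.33
16.0 -1.5 35.0 2.24
14.0 -1.0 34.5 2.4
12.0 -1.0 33.5 2.42
10.0 -0.5 32.5 2.36
8.0 -0.5 31.5 2.67
6.0 -0.5 30.5 2.6
4.0 0.0 29.5 2.63
2.0 0.0 28.5 2.8
0.0 0.0 27.5 3.0
0.0 0.0 26.5 3.0
0.0 0.0 25.5 3.0
0.0 0.0 24.5 3.0
0.0 0.0 23.5 3.0
0,-11,90 tcp [ 540.6 -300.5  190.6] -> [np.float64(0.1186), np.float64(0.0489), np.float64(0.0183), np.float64(-0.002), np.float64(0.0012), np.float64(0.0017)]
20,-11,75 tcp [ 539.1 -269.6  170.1] -> [np.float64(0.1187), np.float64(0.0179), np.float64(0.0388), np.float64(-0.351), np.float64(0.0009), np.float64(0.0019)]
32,-11,65 tcp [ 538.3 -252.6  151.8] -> [np.float64(0.1188), np.float64(0.001), np.float64(0.0571), np.float64(-0.5605), np.float64(0.0007), np.float64(0.002)]
now foot: th -0.1 y 37.8 z 108.5 x -118.8 f [-0.2  0.4 -3.4] gap 13.8
```

jog_arm:
  targets:
    - [0.04,0.016,0,0,0,0,1]
    - [0.08,0.032,0,0,0,0,1]
    - [0.118,0.049,0.01,0,0,0,1]
    - [0.118,0.034,0.018,-0.12,0,0,1]
    - [0.118,0.026,0.028,-0.24,0,0,1]

```text
time: 26.02
tool_pos: [541.1, -279.5, 174.2]
tcp_rot: [166.4, 0.5, 2.8]
ft_force: [-1.9, 1.1, -2.4]
finger_gap: 14.2
```

```bash
python3 ins.py 2 20,-11,75 33,-11,70 33,-11,62
```

```text
20,-11,75 tcp [ 539.1 -269.6  170.1] -> [np.float64(-0.0015), np.float64(-0.0107), np.float64(0.0016), np.float64(-0.1117), np.float64(0.0078), np.float64(0.0019)]
33,-11,70 tcp [ 538.2 -251.3  156. ] -> [np.float64(-0.0014), np.float64(-0.0319), np.float64(0.0111), np.float64(-0.3386), np.float64(0.0075), np.float64(0.0028)]
33,-11,62 tcp [ 538.2 -251.3  148. ] -> [np.float64(-0.0013), np.float64(-0.0338), np.float64(0.0189), np.float64(-0.3386), np.float64(0.0075), np.float64(0.0028)]
now foot: th 13.6 y -11.3 z 76.2 x 0.8 f [-1.9  1.1 -2.4] gap 14.2
```

jog_arm:
  targets:
    - [-0.001,-0.0107,0.0016,-0.112,0.003,0.002,1]
    - [-0.001,-0.022,0.006,-0.226,0.003,0.002,1]
    - [-0.001,-0.0319,0.011,-0.337,0.003,0.002,1]
    - [-0.001,-0.0319,0.011,-0.337,0.003,0.002,1]
    - [-0.001,-0.0319,0.011,-0.337,0.003,0.002,1]

```text
time: 26.43
tool_pos: [535.7, -246.9, 160.5]
tcp_rot: [147.2, 0.1, 3.1]
ft_force: [0.3, -0.5, -3.3]
finger_gap: 13.9
```

jog_arm:
  targets:
    - [0,0,0,0,0,0,1]
    - [0,0,0,0,0,0,1]

```text
time: 26.6
tool_pos: [536.8, -251.1, 164.2]
tcp_rot: [147.1, -0.3, 2.7]
ft_force: [0.4, -0.0, -2.4]
finger_gap: 14.3
```

```bash
python3 ins.py 2 33,-11,62 33,-11,54; python3 -c "
from h import *
snap('wrist','w22');snap('scene','s22');s=load('s22');crop(s,'s22c',150,120,290,280,4)"
```

```text
33,-11,62 tcp [ 538.2 -251.3  148. ] -> [np.float64(0.0014), np.float64(-0.0087), np.float64(0.0137), np.float64(-0.0013), np.float64(-0.0032), np.float64(-0.0034)]
33,-11,54 tcp [ 538.2 -251.3  140. ] -> [np.float64(0.0013), np.float64(-0.013), np.float64(0.0204), np.float64(-0.0013), np.float64(-0.0032), np.float64(-0.0034)]
now foot: th 32.9 y -10.7 z 78.2 x -1.1 f [ 0.4 -0.  -2.4] gap 14.3
```

View pics/w22.png

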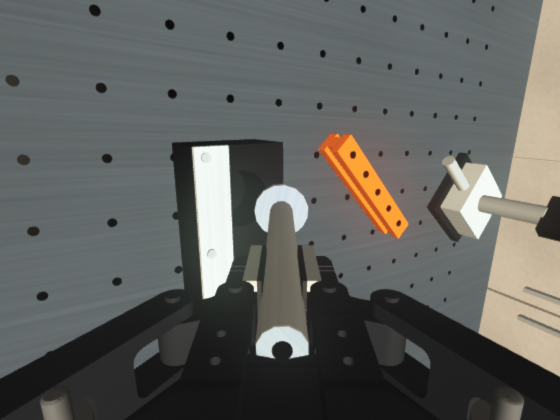

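View pics/s22c.png

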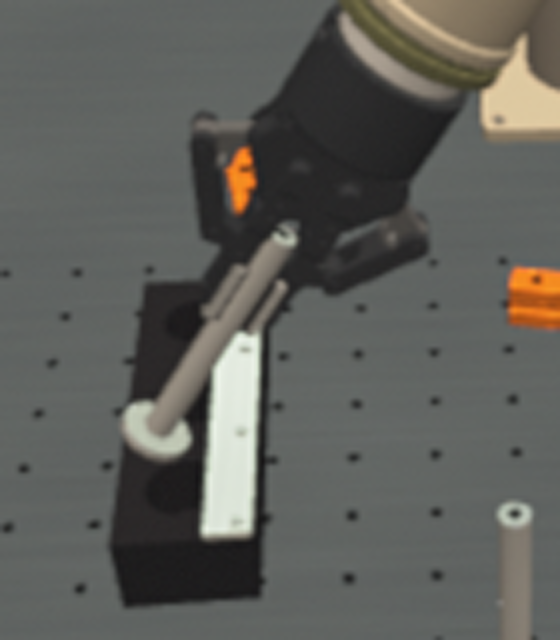

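jog_arm:
  targets:
    - [0.001,-0.0045,0.007,0,0,0,1]
    - [0.001,-0.009,0.014,0,0,0,1]
    - [0.001,-0.013,0.0204,0,0,0,1]
    - [0.001,-0.013,0.0204,0,0,0,1]
    - [0.001,-0.013,0.0204,0,0,0,1]

```text
time: 27.12
tool_pos: [536.0, -250.8, 137.2]
tcp_rot: [147.1, -0.0, 2.7]
ft_force: [-1.0, -0.2, -2.5]
finger_gap: 14.2
```

jog_arm:
  targets:
    - [0,0,0,0,0,0,1]
    - [0,0,0,0,0,0,1]
    - [0,0,0,0,0,0,1]

```text
time: 27.37
tool_pos: [537.4, -250.8, 139.3]
tcp_rot: [147.0, -0.2, 2.8]
ft_force: [0.1, -0.3, -3.6]
finger_gap: 14.3
```

```bash
python3 ins.py 2 33,-11,49 33,-11,46.5 33,-7.5,42.5
```

```text
33,-11,49 tcp [ 538.2 -251.3  135. ] -> [np.float64(0.0008), np.float64(-0.0019), np.float64(0.0039), np.float64(-0.0002), np.float64(-0.0026), np.float64(-0.0022)]
33,-11,46.5 tcp [ 538.2 -251.3  132.5] -> [np.float64(0.0008), np.float64(-0.0032), np.float64(0.006), np.float64(-0.0002), np.float64(-0.0026), np.float64(-0.0022)]
33,-7.5,42.5 tcp [ 538.  -247.8  128.5] -> [np.float64(0.0008), np.float64(-0.0084), np.float64(0.0074), np.float64(-0.0002), np.float64(-0.0026), np.float64(-0.0022)]
now foot: th 33.0 y -10.4 z 53.3 x -0.6 f [ 0.1 -0.3 -3.6] gap 14.3
```

jog_arm:
  targets:
    - [0.0008,-0.0015,0.003,0,-0.002,-0.002,1]
    - [0.0008,-0.0032,0.006,0,-0.002,-0.002,1]
    - [0.0008,-0.0032,0.006,0,-0.002,-0.002,1]
    - [0.0008,-0.0032,0.006,0,-0.002,-0.002,1]

```text
time: 27.7
tool_pos: [537.5, -251.2, 131.4]
tcp_rot: [147.0, 0.1, 2.8]
ft_force: [0.2, 0.1, -3.5]
finger_gap: 14.3
```

```bash
python3 ins.py 2 33,-9.5,44.5 33,-7.5,42.5 33,-5.5,41.5 30,-3.5,39.5; python3 -c "
from h import *
s=snap('scene','s23');crop(s,'s23c',150,120,290,280,4);s=snap('wrist','w23')
c=np.clip(s['pixels'][110:270,150:340].astype(float)*2.5,0,255).astype(np.uint8);cv2.imwrite('pics/w23c.png',cv2.resize(c,None,fx=3.5,fy=3.5,interpolation=cv2.INTER_CUBIC)[...,::-1])"
```

```text
33,-9.5,44.5 tcp [ 538.1 -249.8  130.5] -> [np.float64(0.0007), np.float64(-0.0017), np.float64(0.0), np.float64(-0.0007), np.float64(0.0009), np.float64(0.0006)]
33,-7.5,42.5 tcp [ 538.  -247.8  128.5] -> [np.float64(0.0007), np.float64(-0.0045), np.float64(0.0006), np.float64(-0.0007), np.float64(0.0009), np.float64(0.0006)]
33,-5.5,41.5 tcp [ 537.9 -245.8  127.5] -> [np.float64(0.0007), np.float64(-0.0067), np.float64(0.0004), np.float64(-0.0007), np.float64(0.0009), np.float64(0.0006)]
30,-3.5,39.5 tcp [ 538.  -247.8  128. ] -> [np.float64(0.0007), np.float64(-0.0047), np.float64(0.0011), np.float64(0.0516), np.float64(0.0009), np.float64(0.0006)]
now foot: th 33.0 y -10.9 z 45.4 x -0.8 f [ 0.2  0.1 -3.5] gap 14.3
```

View pics/s23c.png

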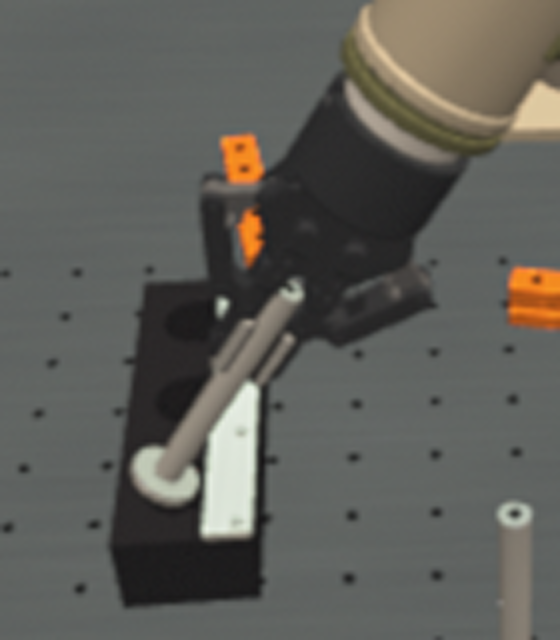

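View pics/w23c.png

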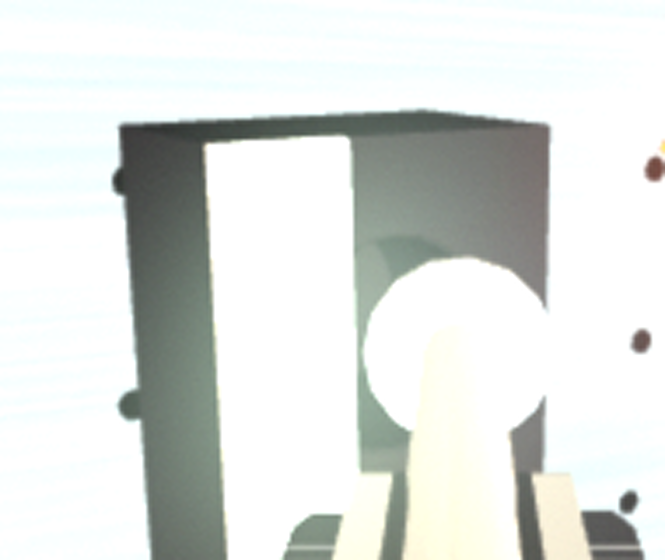

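jog_arm:
  targets:
    - [0.0007,-0.0017,0,0,0,0,1]
    - [0.0007,-0.0032,0.0003,0,0,0,1]
    - [0.0007,-0.0045,0.0006,0,0,0,1]
    - [0.0007,-0.0045,0.0006,0,0,0,1]

```text
time: 28.13
tool_pos: [538.3, -247.5, 128.7]
tcp_rot: [147.0, 0.0, 2.8]
ft_force: [-0.2, 0.9, -3.1]
finger_gap: 14.3
```

```bash
python3 ins.py 2  33,-7.5,42.5 33,-5.5,41.5 30,-3.5,39.5 26,-2.5,37.5
```

```text
33,-7.5,42.5 tcp [ 538.  -247.8  128.5] -> [np.float64(-0.0002), np.float64(0.0001), np.float64(0.0003), np.float64(-0.0007), np.float64(0.0004), np.float64(0.0004)]
33,-5.5,41.5 tcp [ 537.9 -245.8  127.5] -> [np.float64(-0.0002), np.float64(-0.0022), np.float64(0.0001), np.float64(-0.0007), np.float64(0.0004), np.float64(0.0004)]
30,-3.5,39.5 tcp [ 538.  -247.8  128. ] -> [np.float64(-0.0002), np.float64(-0.0002), np.float64(0.0008), np.float64(0.0517), np.float64(0.0004), np.float64(0.0004)]
26,-2.5,37.5 tcp [ 538.3 -252.4  128.9] -> [np.float64(-0.0002), np.float64(0.0042), np.float64(0.0025), np.float64(0.1215), np.float64(0.0004), np.float64(0.0004)]
now foot: th 33.0 y -7.2 z 42.7 x 0.2 f [-0.2  0.9 -3.1] gap 14.3
```

No contact. Continue under the strip and start straightening.

jog_arm:
  targets:
    - [0,-0.0022,0.0003,0,0,0,1]
    - [0,-0.0022,0.0003,0,0,0,1]
    - [0,-0.0002,0.0008,0.052,0,0,1]
    - [0,-0.0002,0.0008,0.052,0,0,1]

```text
time: 28.47
tool_pos: [539.0, -248.7, 129.3]
tcp_rot: [150.1, -0.1, 2.8]
ft_force: [1.1, -1.1, -1.6]
finger_gap: 14.1
```

```bash
python3 ins.py 2  30,-3.5,39.5 28,-2.5,38.5 24,-2.5,37.5 20,-2,36.5 16,-1.5,35
```

```text
30,-3.5,39.5 tcp [ 538.  -247.8  128. ] -> [np.float64(-0.0009), np.float64(-0.0015), np.float64(0.0007), np.float64(-0.0014), np.float64(-0.0011), np.float64(-0.0007)]
28,-2.5,38.5 tcp [ 538.1 -249.6  128.5] -> [np.float64(-0.0009), np.float64(0.0003), np.float64(0.0011), np.float64(0.0335), np.float64(-0.0011), np.float64(-0.0007)]
24,-2.5,37.5 tcp [ 538.4 -255.3  130.3] -> [np.float64(-0.0009), np.float64(0.0062), np.float64(0.0024), np.float64(0.1033), np.float64(-0.0011), np.float64(-0.0006)]
20,-2,36.5 tcp [ 538.7 -260.6  131.6] -> [np.float64(-0.0009), np.float64(0.0115), np.float64(0.0039), np.float64(0.1731), np.float64(-0.0011), np.float64(-0.0006)]
16,-1.5,35 tcp [ 538.9 -266.1  132.1] -> [np.float64(-0.0009), np.float64(0.0165), np.float64(0.0062), np.float64(0.2429), np.float64(-0.0011), np.float64(-0.0005)]
now foot: th 29.9 y -4.3 z 40.7 x 1.0 f [ 1.1 -1.1 -1.6] gap 14.1
```

jog_arm:
  targets:
    - [-0.0009,-0.0015,0.0007,0,0,0,1]
    - [-0.0009,-0.0012,0.001,0,0,0,1]
    - [-0.0009,0.0003,0.0011,0.0335,0,0,1]
    - [-0.0009,0.0033,0.0018,0.068,0,0,1]
    - [-0.0009,0.006,0.0024,0.103,0,0,1]

```text
time: 28.88
tool_pos: [537.5, -253.9, 128.6]
tcp_rot: [156.0, 0.1, 2.9]
ft_force: [1.0, 0.3, -2.8]
finger_gap: 14.2
```

```bash
python3 ins.py 2   24,-2.5,37.5 20,-2,36.5 16,-1.5,35 12,-1,33.5 8,-.5,31.5
```

```text
24,-2.5,37.5 tcp [ 538.4 -255.3  130.3] -> [np.float64(0.0008), np.float64(0.002), np.float64(-0.001), np.float64(0.0007), np.float64(0.0008), np.float64(0.0014)]
20,-2,36.5 tcp [ 538.7 -260.6  131.6] -> [np.float64(0.0008), np.float64(0.0074), np.float64(-0.0001), np.float64(0.0706), np.float64(0.0009), np.float64(0.0014)]
16,-1.5,35 tcp [ 538.9 -266.1  132.1] -> [np.float64(0.0008), np.float64(0.0126), np.float64(0.0018), np.float64(0.1404), np.float64(0.0009), np.float64(0.0014)]
12,-1,33.5 tcp [ 539.2 -271.7  132.1] -> [np.float64(0.0008), np.float64(0.0178), np.float64(0.004), np.float64(0.2102), np.float64(0.001), np.float64(0.0013)]
8,-.5,31.5 tcp [ 539.5 -277.5  131.2] -> [np.float64(0.0008), np.float64(0.0227), np.float64(0.0072), np.float64(0.28), np.float64(0.001), np.float64(0.0013)]
now foot: th 24.0 y -1.2 z 35.8 x -0.9 f [ 1.   0.3 -2.8] gap 14.2
```

jog_arm:
  targets:
    - [0.0004,0.002,-0.001,0,0,0,1]
    - [0.0004,0.005,-0.0005,0.035,0,0,1]
    - [0.0004,0.0074,-0.0001,0.07,0,0,1]
    - [0.0004,0.01,0.0009,0.105,0,0,1]
    - [0.0004,0.0126,0.0018,0.14,0,0,1]

```text
time: 29.3
tool_pos: [538.5, -266.5, 132.3]
tcp_rot: [163.9, 0.1, 2.8]
ft_force: [0.4, 0.3, -2.5]
finger_gap: 14.2
```

```bash
python3 ins.py 2 16,-1.5,35 12,-1,33.5 8,-.5,31.5 4,0,29 0,0,27
```

```text
16,-1.5,35 tcp [ 538.9 -266.1  132.1] -> [np.float64(0.0005), np.float64(-0.0004), np.float64(0.0001), np.float64(0.0013), np.float64(0.0013), np.float64(0.0005)]
12,-1,33.5 tcp [ 539.2 -271.7  132.1] -> [np.float64(0.0005), np.float64(0.005), np.float64(0.0016), np.float64(0.0711), np.float64(0.0013), np.float64(0.0004)]
8,-.5,31.5 tcp [ 539.5 -277.5  131.2] -> [np.float64(0.0005), np.float64(0.0103), np.float64(0.0041), np.float64(0.1409), np.float64(0.0013), np.float64(0.0004)]
4,0,29 tcp [ 539.8 -283.3  129.4] -> [np.float64(0.0005), np.float64(0.0153), np.float64(0.0075), np.float64(0.2107), np.float64(0.0013), np.float64(0.0003)]
0,0,27 tcp [ 540.1 -289.6  127.6] -> [np.float64(0.0005), np.float64(0.0209), np.float64(0.0109), np.float64(0.2805), np.float64(0.0014), np.float64(0.0003)]
now foot: th 16.1 y -2.0 z 35.2 x -0.6 f [ 0.4  0.3 -2.5] gap 14.2
```

jog_arm:
  targets:
    - [0.0005,0.0023,0.0008,0.035,0,0,1]
    - [0.0005,0.005,0.0016,0.071,0,0,1]
    - [0.0005,0.0077,0.0028,0.106,0,0,1]
    - [0.0005,0.0103,0.0041,0.141,0,0,1]
    - [0.0005,0.0128,0.0058,0.176,0,0,1]

```text
time: 29.72
tool_pos: [539.6, -280.5, 130.2]
tcp_rot: [174.0, 0.1, 2.8]
ft_force: [-0.1, 0.8, -3.5]
finger_gap: 14.4
```

```bash
python3 ins.py 2 6,-.2,30 4,0,29 0,0,27 0,0,15 0,0,2
```

```text
6,-.2,30 tcp [ 539.6 -280.3  130.1] -> [np.float64(0.0001), np.float64(-0.0002), np.float64(0.0001), np.float64(-0.0001), np.float64(0.0019), np.float64(-0.0001)]
4,0,29 tcp [ 539.8 -283.3  129.4] -> [np.float64(0.0001), np.float64(0.0026), np.float64(0.0011), np.float64(0.0348), np.float64(0.0019), np.float64(-0.0001)]
0,0,27 tcp [ 540.1 -289.6  127.6] -> [np.float64(0.0001), np.float64(0.0087), np.float64(0.0036), np.float64(0.1046), np.float64(0.0019), np.float64(-0.0002)]
0,0,15 tcp [ 540.1 -289.6  115.6] -> [np.float64(0.0001), np.float64(0.0075), np.float64(0.0155), np.float64(0.1046), np.float64(0.0019), np.float64(-0.0002)]
0,0,2 tcp [ 540.1 -289.6  102.6] -> [np.float64(0.0001), np.float64(0.0061), np.float64(0.0284), np.float64(0.1046), np.float64(0.0019), np.float64(-0.0002)]
now foot: th 6.0 y -0.4 z 30.1 x -0.2 f [-0.1  0.8 -3.5] gap 14.4
```

jog_arm:
  targets:
    - [0,0.0026,0.0011,0.035,0.001,0,1]
    - [0,0.0057,0.0023,0.07,0.001,0,1]
    - [0,0.0087,0.0036,0.105,0.001,0,1]
    - [0,0.0082,0.008,0.105,0.001,0,1]
    - [0,0.0075,0.0155,0.105,0.001,0,1]

```text
time: 30.13
tool_pos: [540.5, -290.4, 115.9]
tcp_rot: [179.9, -0.0, 2.7]
ft_force: [0.6, -0.8, -3.3]
finger_gap: 14.2
```

```bash
python3 ins.py 2 0,0,15 0,0,2 0,0,0; python3 -c "
from h import *
s=snap('scene','s24');crop(s,'s24c',150,120,290,280,4)
s=snap('wrist','w24')
c=np.clip(s['pixels'][110:350,180:380].astype(float)*2.5,0,255).astype(np.uint8);cv2.imwrite('pics/w24c.png',cv2.resize(c,None,fx=2.5,fy=2.5,interpolation=cv2.INTER_CUBIC)[...,::-1])"
```

```text
0,0,15 tcp [ 540.1 -289.6  115.6] -> [np.float64(-0.0004), np.float64(-0.0008), np.float64(0.0003), np.float64(0.0022), np.float64(-0.0005), np.float64(-0.0012)]
0,0,2 tcp [ 540.1 -289.6  102.6] -> [np.float64(-0.0004), np.float64(-0.0009), np.float64(0.0133), np.float64(0.0022), np.float64(-0.0005), np.float64(-0.0012)]
0,0,0 tcp [ 540.1 -289.6  100.6] -> [np.float64(-0.0004), np.float64(-0.0009), np.float64(0.0153), np.float64(0.0022), np.float64(-0.0005), np.float64(-0.0012)]
now foot: th 0.1 y -1.0 z 15.3 x 0.4 f [ 0.6 -0.8 -3.3] gap 14.2
```

View pics/s24c.png

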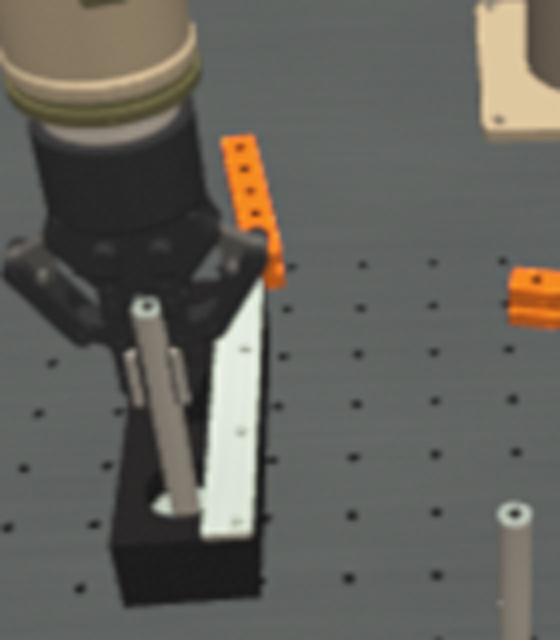

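View pics/w24c.png

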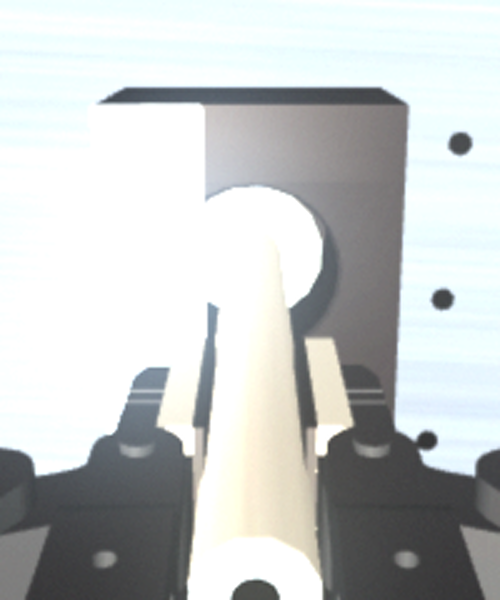

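In the bore, upright, force-free. Lower until contact and release.

jog_arm:
  targets:
    - [-0.0003,-0.0009,0.006,0.002,0,0,1]
    - [-0.0003,-0.0009,0.011,0.002,0,0,1]
    - [-0.0003,-0.0009,0.0145,0.002,0,0,1]
    - [-0.0003,-0.0009,0.0155,0.002,0,0,1]
    - [-0.0003,-0.0009,0.0155,0.002,0,0,1]

```text
time: 30.65
tool_pos: [540.2, -288.4, 100.7]
tcp_rot: [-179.9, -0.1, 2.8]
ft_force: [-0.7, 2.2, -0.2]
finger_gap: 14.3
```

```bash
python3 ins.py 2 0,0,0
```

```text
0,0,0 tcp [ 540.1 -289.6  100.6] -> [np.float64(-0.0002), np.float64(0.0012), np.float64(0.0001), np.float64(-0.0025), np.float64(-0.0009), np.float64(0.0004)]
now foot: th -0.1 y 1.4 z 0.1 x 0.3 f [-0.7  2.2 -0.2] gap 14.3
```

jog_arm:
  targets:
    - [0,0.0012,0.0006,0,0,0,1]
    - [0,0.0012,0.0006,0,0,0,1]
    - [0,0.0012,0.0006,0,0,0,0.6]
    - [0,0.0012,0.0006,0,0,0,0.4]
    - [0,0.0012,0.0006,0,0,0,0.4]

```text
time: 31.07
tool_pos: [540.2, -290.4, 100.0]
tcp_rot: [-179.9, -0.1, 2.8]
ft_force: [0.3, -0.8, 0.3]
finger_gap: 49.8
```

jog_arm:
  targets:
    - [0,0,-0.01,0,0,0,0.4]
    - [0,0,-0.04,0,0,0,0.4]
    - [0,0,-0.08,0,0,0,0.4]
    - [0,0,-0.115,0,0,0,0.4]
    - [0,0,-0.115,0,0,0,0.4]

```text
time: 31.48
tool_pos: [543.6, -292.8, 225.6]
tcp_rot: [179.7, -0.7, 2.8]
ft_force: [1.3, -0.2, 1.5]
finger_gap: 51.2
```

```bash
python3 go.py 670 -111 210 2.8; python3 -c "
from h import *
s=snap('scene','s25');crop(s,'s25c',150,120,290,280,4);s=snap('top','t25')"
```

```text
0.1349 -0.1755 0.0162 0.006 -0.0122 -0.0001
```

View pics/s25.png

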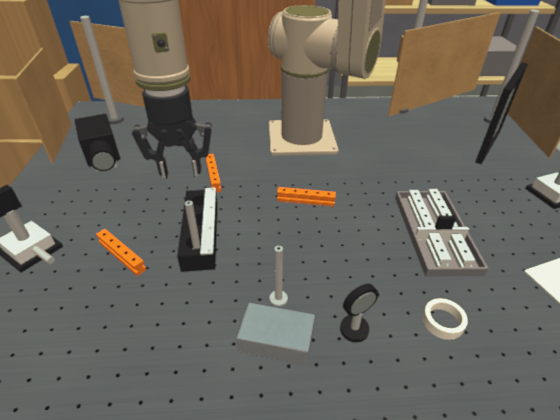

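jog_arm:
  targets:
    - [0.135,-0.1755,0.01,0.003,-0.006,0,0.3]
    - [0.135,-0.1755,0.01,0.003,-0.006,0,0.3]
    - [0.135,-0.1755,0.01,0.003,-0.006,0,0.3]
    - [0.135,-0.1755,0.01,0.003,-0.006,0,0.3]
    - [0.135,-0.1755,0.01,0.003,-0.006,0,0.3]

```text
time: 32.0
tool_pos: [658.7, -117.5, 204.4]
tcp_rot: [-179.7, 0.4, 2.8]
ft_force: [0.0, -0.8, -0.1]
finger_gap: 59.7
```

```bash
python3 go.py 670 -111 205 2.8
```

```text
0.0115 -0.006 -0.0007 -0.006 0.0074 -0.0006
```

jog_arm:
  targets:
    - [0.007,-0.003,0,-0.003,0.003,0,0.3]
    - [0.007,-0.003,0,-0.003,0.003,0,0.3]
    - [0.007,-0.003,0,-0.003,0.003,0,0.3]
    - [0.007,-0.003,0,-0.003,0.003,0,0.3]

```text
time: 32.33
tool_pos: [664.7, -116.9, 205.1]
tcp_rot: [-179.9, 0.2, 2.8]
ft_force: [-0.3, -0.5, 1.4]
finger_gap: 60.0
```

```bash
 python3 - <<'E'
from h import *
s=snap('wrist','w26');print(r.sense()['tool_pos'],r.sense()['tcp_rot'])
E
python3 go.py 670 -111 91 2.8
```

```text
[ 664.6722008  -117.2703971   205.47819492] [-179.8625769     0.19634317    2.71571589]
0.006 -0.0057 0.1145 -0.0024 0.0034 -0.0015
```

View pics/w26.png

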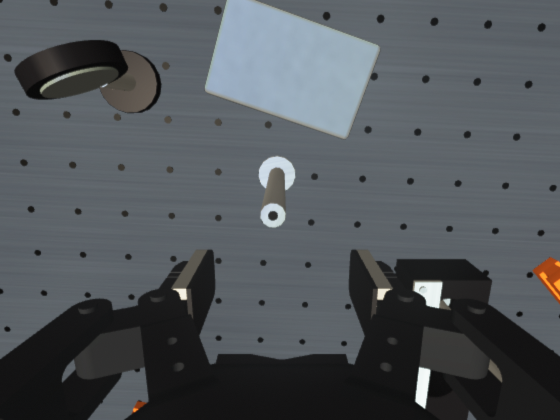

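```bash
 python3 - <<'E'
from h import *
s=load('w26');print(cast(s,[[272.5,215.5]],150),cast(s,[[276.5,174]],6))
E
```

```text
[[ 671.9619971 -111.7591642  150.       ]] [[ 672.36988614 -111.8011458     6.        ]]
```

jog_arm:
  targets:
    - [0.006,-0.005,0,0,0.002,0,0.3]
    - [0.006,-0.005,0.03,0,0.002,0,0.3]
    - [0.006,-0.005,0.06,0,0.002,0,0.3]
    - [0.006,-0.005,0.09,0,0.002,0,0.3]
    - [0.006,-0.005,0.113,0,0.002,0,0.3]

```text
time: 32.8
tool_pos: [670.0, -111.0, 90.6]
tcp_rot: [-179.8, 0.1, 2.7]
ft_force: [-0.5, -0.4, -0.9]
finger_gap: 59.8
```

jog_arm:
  targets:
    - [0,0,0,0,0,0,0.3]
    - [0,0,0,0,0,0,0.3]
    - [0,0,0,0,0,0,0.3]
    - [0,0,0,0,0,0,0.3]

```text
time: 33.13
tool_pos: [672.9, -111.1, 96.2]
tcp_rot: [-179.9, -0.2, 2.8]
ft_force: [-0.1, 0.1, 1.1]
finger_gap: 59.3
```

```bash
 python3 - <<'E'
from h import *
s=snap('wrist','w27');print(r.sense()['tool_pos'],r.sense()['tcp_rot'])
E
python3 go.py 670 -111.6 91 2.8
```

```text
[ 672.89447492 -110.98273917   96.1743408 ] [-179.93021607   -0.24265983    2.78087274]
-0.0029 0.0005 0.0052 -0.0012 -0.0042 -0.0003
```

View pics/w27.png

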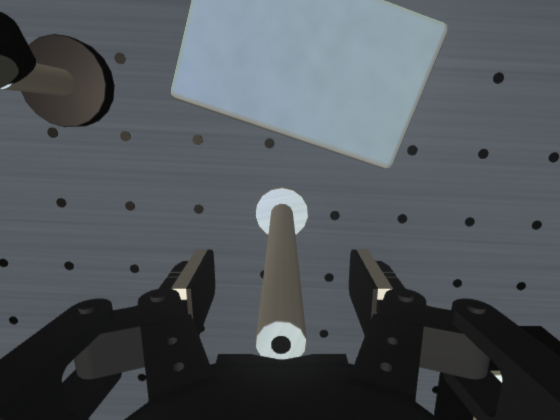

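jog_arm:
  targets:
    - [-0.0025,0,0.004,0,-0.003,0,0.3]
    - [-0.0025,0,0.004,0,-0.003,0,0.3]
    - [-0.0025,0,0.004,0,-0.003,0,0.6]
    - [-0.0025,0,0.004,0,-0.003,0,0.8]
    - [-0.0025,0,0.004,0,-0.003,0,1]
  newtons: 80

```text
time: 33.6
tool_pos: [668.7, -110.4, 89.1]
tcp_rot: [-179.9, 0.2, 2.8]
ft_force: [0.0, 0.6, 0.1]
finger_gap: 23.9
```

jog_arm:
  targets:
    - [0,0,0,0,0,0,1]
    - [0,0,0,0,0,0,1]
    - [0,0,0,0,0,0,1]
    - [0,0,0,0,0,0,1]

```text
time: 33.93
tool_pos: [668.8, -110.6, 89.3]
tcp_rot: [-179.9, 0.2, 2.8]
ft_force: [0.2, -1.2, 1.0]
finger_gap: 13.8
```

```bash
 python3 - <<'E'
from h import *
i=snap('wrist','w28');s=r.sense();print(s['tool_pos'],s['tcp_rot'],s['ft_force'],s['finger_gap'])
crop(i,'w28c',230,160,330,260,5)
E
```

```text
[ 668.76857812 -110.6304809    89.22967953] [-1.79871225e+02  1.59620925e-01  2.79989447e+00] [ 0.60230746 -0.8442182   2.04020127] 13.869345222617198
```

View pics/w28c.png

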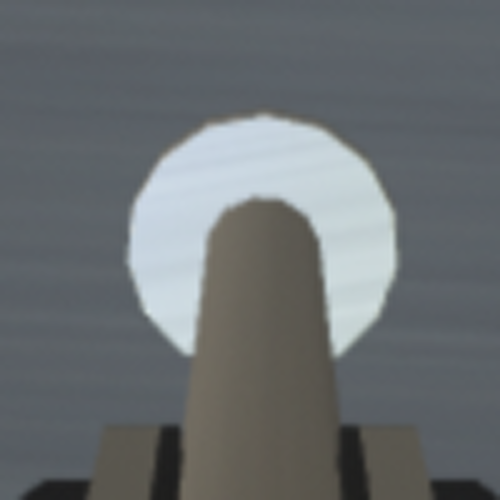

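```bash
 python3 - <<'E'
from h import *
print(cast(load('w28'),[[282.3,209.3]],6))
E
```

```text
[[ 672.43276212 -111.67380529    6.        ]]
```

jog_arm:
  targets:
    - [0,0,-0.01,0,0,0,1]
    - [0,0,-0.04,0,0,0,1]
    - [0,0,-0.08,0,0,0,1]
    - [0,0,-0.11,0,0,0,1]
    - [0,0,-0.12,0,0,0,1]

```text
time: 34.4
tool_pos: [671.3, -111.1, 216.3]
tcp_rot: [-180.0, -0.3, 2.8]
ft_force: [0.9, 0.1, -1.2]
finger_gap: 14.0
```

```bash
OX=-3.0 L=89.2 python3 ins.py 0 0,-11,110; python3 go.py 540 -150 209 2.8
```

```text
0,-11,110 tcp [ 390.2 -307.9  209.2] -> [np.float64(-0.2905), np.float64(0.1828), np.float64(0.0056), np.float64(-0.0004), np.float64(-0.0049), np.float64(0.0002)]
now foot: th -0.0 y 171.9 z 117.1 x 290.8 f [ 0.9  0.1 -1.2] gap 14.0
-0.1331 0.0324 0.0066 -0.0004 -0.0049 0.0002
```

jog_arm:
  targets:
    - [-0.2905,0.1828,0.005,0,-0.002,0,1]
    - [-0.2905,0.1828,0.005,0,-0.002,0,1]
    - [-0.2905,0.1828,0.005,0,-0.002,0,1]
    - [-0.2905,0.1828,0.005,0,-0.002,0,1]
    - [-0.2905,0.1828,0.005,0,-0.002,0,1]

```text
time: 34.82
tool_pos: [496.1, -230.3, 205.1]
tcp_rot: [-179.8, 0.4, 2.8]
ft_force: [-0.3, -1.3, -2.9]
finger_gap: 14.2
```

```bash
sed -i "s/'OX',-2.4/'OX',-3.4/;s/'L',90.6/'L',89.2/;s/'V0',-315.6/'V0',-315.2/" ins.py; python3 ins.py 0 0,-11,100
```

```text
0,-11,100 tcp [ 389.8 -307.5  199.2] -> [np.float64(-0.11), np.float64(0.0719), np.float64(0.0064), np.float64(-0.0035), np.float64(0.0066), np.float64(0.0007)]
now foot: th -0.2 y 61.2 z 105.9 x 109.4 f [-0.3 -1.3 -2.9] gap 14.2
```

jog_arm:
  targets:
    - [-0.11,0.072,0.004,0,0.003,0,1]
    - [-0.11,0.072,0.004,0,0.003,0,1]
    - [-0.11,0.072,0.004,0,0.003,0,1]
    - [-0.11,0.072,0.004,0,0.003,0,1]
    - [-0.11,0.072,0.004,0,0.003,0,1]

```text
time: 35.23
tool_pos: [389.4, -308.6, 201.9]
tcp_rot: [-179.8, 0.2, 2.6]
ft_force: [0.7, -0.0, -2.4]
finger_gap: 14.2
```

```bash
python3 ins.py 0 10,-11,95 20,-11,85 33,-11,75; python3 -c "
from h import *
s=snap('wrist','w29')
c=np.clip(s['pixels'].astype(float)*2.5,0,255).astype(np.uint8);cv2.imwrite('pics/w29c.png',c[...,::-1])"
```

```text
10,-11,95 tcp [ 389.  -292.1  192.8] -> [np.float64(0.0004), np.float64(-0.0166), np.float64(0.0091), np.float64(-0.1778), np.float64(0.0039), np.float64(-0.0038)]
20,-11,85 tcp [ 388.3 -277.1  178.8] -> [np.float64(0.0004), np.float64(-0.0315), np.float64(0.0232), np.float64(-0.3523), np.float64(0.0042), np.float64(-0.0035)]
33,-11,75 tcp [ 387.4 -259.   159.8] -> [np.float64(0.0004), np.float64(-0.0495), np.float64(0.0423), np.float64(-0.5792), np.float64(0.0046), np.float64(-0.003)]
now foot: th -0.2 y -11.8 z 102.7 x -0.8 f [ 0.7 -0.  -2.4] gap 14.2
```

View pics/w29c.png

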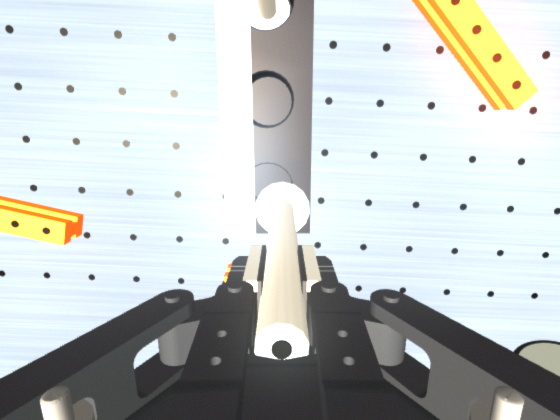

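```bash
python3 - <<'E'
from h import *
s=load('w29')
a=np.radians(2.8);X=np.array([np.cos(a),np.sin(a)]);Y=np.array([-np.sin(a),np.cos(a)])
P=cast(s,[[294.5,99],[270,71],[268,128.5],[265,161.5]],50)[:,:2]
print(P@X,P@Y,'expect u1 452.7, v-22=',-315.6-22)
print(cast(s,[[252.5,60],[252.5,130]],54)[:,:2]@Y, -315.6+12)
E
```

```text
[452.80564206 474.55845812 429.08046156 401.14054037] [-338.78828278 -318.79365342 -316.49304517 -313.47058866] expect u1 452.7, v-22= -337.6
[-305.14723444 -303.68145924] -303.6
```

jog_arm:
  targets:
    - [0.0004,-0.009,0.004,-0.11,0.001,-0.001,1]
    - [0.0004,-0.02,0.011,-0.23,0.001,-0.002,1]
    - [0.0004,-0.0315,0.021,-0.352,0.001,-0.003,1]
    - [0.0004,-0.041,0.032,-0.47,0.001,-0.003,1]
    - [0.0004,-0.0495,0.0423,-0.579,0.001,-0.003,1]

```text
time: 35.7
tool_pos: [391.6, -256.0, 161.0]
tcp_rot: [146.7, -0.2, 3.2]
ft_force: [-0.4, -0.6, -2.9]
finger_gap: 14.1
```

jog_arm:
  targets:
    - [0,0,0,0,0,0,1]
    - [0,0,0,0,0,0,1]
    - [0,0,0,0,0,0,1]

```text
time: 35.95
tool_pos: [391.0, -256.7, 160.7]
tcp_rot: [147.1, 0.1, 3.2]
ft_force: [0.2, -0.4, -2.3]
finger_gap: 14.2
```

```bash
python3 ins.py 0 33,-11,62 33,-11,54
```

```text
33,-11,62 tcp [ 387.4 -259.   146.8] -> [np.float64(-0.0037), np.float64(-0.0058), np.float64(0.0128), np.float64(-0.0014), np.float64(-0.0017), np.float64(0.0064)]
33,-11,54 tcp [ 387.4 -259.   138.8] -> [np.float64(-0.0036), np.float64(-0.0102), np.float64(0.0195), np.float64(-0.0014), np.float64(-0.0017), np.float64(0.0064)]
now foot: th 32.9 y -8.8 z 75.8 x 3.8 f [ 0.2 -0.4 -2.3] gap 14.2
```

jog_arm:
  targets:
    - [-0.0036,-0.0005,0.0065,0,-0.001,0.006,1]
    - [-0.0036,-0.0058,0.0128,0,-0.001,0.006,1]
    - [-0.0036,-0.0102,0.0195,0,-0.001,0.006,1]
    - [-0.0036,-0.0102,0.0195,0,-0.001,0.006,1]
    - [-0.0036,-0.0102,0.0195,0,-0.001,0.006,1]

```text
time: 36.37
tool_pos: [385.3, -260.7, 137.6]
tcp_rot: [147.0, 0.1, 2.5]
ft_force: [-0.9, -0.3, -2.0]
finger_gap: 14.4
```

jog_arm:
  targets:
    - [0,0,0,0,0,0,1]
    - [0,0,0,0,0,0,1]
    - [0,0,0,0,0,0,1]

```text
time: 36.62
tool_pos: [386.5, -260.4, 139.0]
tcp_rot: [147.0, -0.1, 2.7]
ft_force: [0.3, 0.0, -3.0]
finger_gap: 14.4
```

```bash
python3 ins.py 0 33,-11,46.5 33,-9.5,44.5
```

```text
33,-11,46.5 tcp [ 387.4 -259.   131.3] -> [np.float64(0.0009), np.float64(-0.0053), np.float64(0.0057), np.float64(0.0008), np.float64(0.0006), np.float64(-0.0027)]
33,-9.5,44.5 tcp [ 387.3 -257.5  129.3] -> [np.float64(0.0009), np.float64(-0.0076), np.float64(0.0066), np.float64(0.0008), np.float64(0.0006), np.float64(-0.0027)]
now foot: th 33.0 y -12.4 z 54.2 x -1.0 f [ 0.3  0.  -3. ] gap 14.4
```

jog_arm:
  targets:
    - [0.0009,-0.0027,0.0029,0,0,-0.002,1]
    - [0.0009,-0.0053,0.0057,0,0,-0.002,1]
    - [0.0009,-0.0053,0.0057,0,0,-0.002,1]
    - [0.0009,-0.0053,0.0057,0,0,-0.002,1]

```text
time: 36.95
tool_pos: [386.8, -258.6, 130.3]
tcp_rot: [147.0, 0.1, 2.8]
ft_force: [0.7, -0.2, -3.0]
finger_gap: 14.0
```

```bash
python3 ins.py 0 33,-9.5,44.5 33,-7.5,42.5 33,-5.5,41.5 30,-3.5,39.5
```

```text
33,-9.5,44.5 tcp [ 387.3 -257.5  129.3] -> [np.float64(0.0006), np.float64(-0.0014), np.float64(0.0003), np.float64(0.0002), np.float64(0.0017), np.float64(0.0005)]
33,-7.5,42.5 tcp [ 387.2 -255.5  127.3] -> [np.float64(0.0006), np.float64(-0.0042), np.float64(0.0009), np.float64(0.0002), np.float64(0.0017), np.float64(0.0005)]
33,-5.5,41.5 tcp [ 387.1 -253.5  126.3] -> [np.float64(0.0006), np.float64(-0.0064), np.float64(0.0006), np.float64(0.0002), np.float64(0.0017), np.float64(0.0005)]
30,-3.5,39.5 tcp [ 387.2 -255.5  126.7] -> [np.float64(0.0006), np.float64(-0.0045), np.float64(0.0014), np.float64(0.0525), np.float64(0.0017), np.float64(0.0005)]
now foot: th 33.0 y -10.5 z 45.5 x -0.7 f [ 0.7 -0.2 -3. ] gap 14.0
```

jog_arm:
  targets:
    - [0.0006,-0.0014,0.0003,0,0,0,1]
    - [0.0006,-0.003,0.0006,0,0,0,1]
    - [0.0006,-0.0042,0.0009,0,0,0,1]
    - [0.0006,-0.0042,0.0009,0,0,0,1]

```text
time: 37.28
tool_pos: [387.5, -255.5, 127.6]
tcp_rot: [147.0, 0.1, 2.8]
ft_force: [0.2, -0.3, -2.9]
finger_gap: 14.1
```

```bash
python3 ins.py 0 33,-7.5,42.5 33,-5.5,41.5 30,-3.5,39.5 28,-2.5,38.5
```

```text
33,-7.5,42.5 tcp [ 387.2 -255.5  127.3] -> [np.float64(-0.0002), np.float64(-0.0002), np.float64(0.0002), np.float64(0.0003), np.float64(0.0012), np.float64(0.0)]
33,-5.5,41.5 tcp [ 387.1 -253.5  126.3] -> [np.float64(-0.0002), np.float64(-0.0024), np.float64(-0.0), np.float64(0.0003), np.float64(0.0012), np.float64(0.0)]
30,-3.5,39.5 tcp [ 387.2 -255.5  126.7] -> [np.float64(-0.0002), np.float64(-0.0005), np.float64(0.0007), np.float64(0.0527), np.float64(0.0012), np.float64(0.0)]
28,-2.5,38.5 tcp [ 387.3 -257.2  127.3] -> [np.float64(-0.0002), np.float64(0.0012), np.float64(0.0012), np.float64(0.0876), np.float64(0.0012), np.float64(-0.0)]
now foot: th 33.0 y -7.5 z 42.8 x 0.1 f [ 0.2 -0.3 -2.9] gap 14.1
```

jog_arm:
  targets:
    - [0,-0.0024,0.0001,0,0,0,1]
    - [0,-0.0024,0.0001,0,0,0,1]
    - [0,-0.001,0.0007,0.05,0,0,1]
    - [0,-0.001,0.001,0.052,0,0,1]
    - [0,-0.001,0.001,0.052,0,0,1]

```text
time: 37.7
tool_pos: [387.8, -256.1, 127.1]
tcp_rot: [149.9, -0.0, 2.7]
ft_force: [0.0, -0.5, -1.5]
finger_gap: 14.0
```

```bash
python3 ins.py 0 30,-3.5,39.5 28,-2.5,38.5 24,-2.5,37.5 20,-2,36.5
```

```text
30,-3.5,39.5 tcp [ 387.2 -255.5  126.7] -> [np.float64(-0.0005), np.float64(-0.0008), np.float64(-0.0), np.float64(0.0022), np.float64(0.0007), np.float64(-0.0022)]
28,-2.5,38.5 tcp [ 387.3 -257.2  127.3] -> [np.float64(-0.0005), np.float64(0.001), np.float64(0.0004), np.float64(0.0371), np.float64(0.0007), np.float64(-0.0022)]
24,-2.5,37.5 tcp [ 387.6 -262.8  129. ] -> [np.float64(-0.0005), np.float64(0.0067), np.float64(0.0017), np.float64(0.1069), np.float64(0.0006), np.float64(-0.0022)]
20,-2,36.5 tcp [ 387.9 -268.1  130.3] -> [np.float64(-0.0005), np.float64(0.0119), np.float64(0.0032), np.float64(0.1767), np.float64(0.0005), np.float64(-0.0023)]
now foot: th 30.1 y -4.3 z 40.0 x 0.4 f [ 0.  -0.5 -1.5] gap 14.0
```

jog_arm:
  targets:
    - [-0.0005,-0.0008,0.0001,0.002,0,-0.002,1]
    - [-0.0005,0.001,0.0004,0.037,0,-0.002,1]
    - [-0.0005,0.004,0.001,0.072,0,-0.002,1]
    - [-0.0005,0.0067,0.0014,0.107,0,-0.002,1]
    - [-0.0005,0.0067,0.0014,0.107,0,-0.002,1]

```text
time: 38.12
tool_pos: [387.7, -262.8, 129.5]
tcp_rot: [156.1, 0.0, 2.8]
ft_force: [0.7, -0.7, -2.6]
finger_gap: 13.8
```

```bash
python3 ins.py 0  24,-2.5,37.5 20,-2,36.5 16,-1.5,35 12,-1,33.5
```

```text
24,-2.5,37.5 tcp [ 387.6 -262.8  129. ] -> [np.float64(-0.0001), np.float64(-0.0002), np.float64(0.0004), np.float64(-0.0012), np.float64(0.0005), np.float64(0.0004)]
20,-2,36.5 tcp [ 387.9 -268.1  130.3] -> [np.float64(-0.0001), np.float64(0.0051), np.float64(0.0013), np.float64(0.0686), np.float64(0.0005), np.float64(0.0004)]
16,-1.5,35 tcp [ 388.1 -273.5  130.7] -> [np.float64(-0.0001), np.float64(0.0103), np.float64(0.0032), np.float64(0.1384), np.float64(0.0005), np.float64(0.0004)]
12,-1,33.5 tcp [ 388.4 -279.   130.8] -> [np.float64(-0.0001), np.float64(0.0153), np.float64(0.0054), np.float64(0.2082), np.float64(0.0005), np.float64(0.0003)]
now foot: th 23.9 y -2.4 z 37.9 x 0.1 f [ 0.7 -0.7 -2.6] gap 13.8
```

jog_arm:
  targets:
    - [0,0.0025,0.0008,0.034,0,0,1]
    - [0,0.0051,0.0013,0.069,0,0,1]
    - [0,0.0077,0.0022,0.104,0,0,1]
    - [0,0.0103,0.0032,0.138,0,0,1]
    - [0,0.0128,0.0043,0.173,0,0,1]

```text
time: 38.53
tool_pos: [387.6, -275.1, 129.4]
tcp_rot: [166.0, 0.2, 2.8]
ft_force: [0.8, -0.1, -2.2]
finger_gap: 14.2
```

```bash
python3 ins.py 0  14,-1.2,34 10,-.7,32.5 6,-.2,30 2,0,28 0,0,27
```

```text
14,-1.2,34 tcp [ 388.3 -276.2  130.6] -> [np.float64(0.0006), np.float64(0.0014), np.float64(-0.0009), np.float64(-0.0002), np.float64(0.0027), np.float64(0.0015)]
10,-.7,32.5 tcp [ 388.5 -281.8  130.3] -> [np.float64(0.0005), np.float64(0.0067), np.float64(0.0007), np.float64(0.0696), np.float64(0.0027), np.float64(0.0014)]
6,-.2,30 tcp [ 388.8 -287.4  128.7] -> [np.float64(0.0005), np.float64(0.0119), np.float64(0.0037), np.float64(0.1395), np.float64(0.0028), np.float64(0.0013)]
2,0,28 tcp [ 389.1 -293.4  127.1] -> [np.float64(0.0005), np.float64(0.0173), np.float64(0.0066), np.float64(0.2093), np.float64(0.0028), np.float64(0.0012)]
0,0,27 tcp [ 389.3 -296.5  126.2] -> [np.float64(0.0005), np.float64(0.0201), np.float64(0.0083), np.float64(0.2442), np.float64(0.0028), np.float64(0.0012)]
now foot: th 14.0 y -0.1 z 32.8 x -0.8 f [ 0.8 -0.1 -2.2] gap 14.2
```

jog_arm:
  targets:
    - [0.0004,0.003,-0.0004,0.025,0.001,0,1]
    - [0.0004,0.0067,0.0007,0.07,0.001,0,1]
    - [0.0004,0.0093,0.002,0.105,0.001,0,1]
    - [0.0004,0.0119,0.0037,0.14,0.001,0,1]
    - [0.0004,0.0146,0.005,0.175,0.001,0,1]

```text
time: 38.95
tool_pos: [388.6, -290.5, 127.8]
tcp_rot: [176.1, 0.2, 2.8]
ft_force: [-0.4, 0.6, -2.3]
finger_gap: 13.9
```

```bash
python3 ins.py 0  4,0,29 2,0,28 0,0,27 0,0,15
```

```text
4,0,29 tcp [ 388.9 -290.3  128. ] -> [np.float64(0.0003), np.float64(-0.0001), np.float64(-0.0001), np.float64(-0.001), np.float64(0.0028), np.float64(0.0009)]
2,0,28 tcp [ 389.1 -293.4  127.1] -> [np.float64(0.0003), np.float64(0.0029), np.float64(0.0009), np.float64(0.0339), np.float64(0.0028), np.float64(0.0008)]
0,0,27 tcp [ 389.3 -296.5  126.2] -> [np.float64(0.0003), np.float64(0.006), np.float64(0.0021), np.float64(0.0689), np.float64(0.0028), np.float64(0.0008)]
0,0,15 tcp [ 389.3 -296.5  114.2] -> [np.float64(0.0004), np.float64(0.0052), np.float64(0.014), np.float64(0.0689), np.float64(0.0028), np.float64(0.0008)]
now foot: th 3.9 y -0.0 z 28.9 x -0.6 f [-0.4  0.6 -2.3] gap 13.9
```

jog_arm:
  targets:
    - [0.0003,0.0029,0.0009,0.034,0.001,0,1]
    - [0.0003,0.006,0.0021,0.068,0.001,0,1]
    - [0.0003,0.006,0.004,0.068,0.001,0,1]
    - [0.0003,0.0056,0.009,0.068,0.001,0,1]
    - [0.0003,0.0052,0.014,0.068,0.001,0,1]

```text
time: 39.37
tool_pos: [389.6, -296.4, 114.1]
tcp_rot: [179.8, 0.1, 2.9]
ft_force: [-0.2, -0.0, -2.6]
finger_gap: 13.9
```

```bash
python3 ins.py 0  0,0,15 0,0,0
```

```text
0,0,15 tcp [ 389.3 -296.5  114.2] -> [np.float64(-0.0003), np.float64(0.0001), np.float64(-0.0001), np.float64(0.0027), np.float64(0.0009), np.float64(0.0011)]
0,0,0 tcp [ 389.3 -296.5   99.2] -> [np.float64(-0.0003), np.float64(0.0001), np.float64(0.0149), np.float64(0.0027), np.float64(0.0009), np.float64(0.0011)]
now foot: th 0.2 y -0.1 z 14.9 x 0.2 f [-0.2 -0.  -2.6] gap 13.9
```

jog_arm:
  targets:
    - [0,0,0.005,0.002,0,0,1]
    - [0,0,0.01,0.002,0,0,1]
    - [0,0,0.014,0.002,0,0,1]
    - [0,0,0.0153,0.002,0,0,1]
    - [0,0,0.0153,0.002,0,0,1]

```text
time: 39.78
tool_pos: [389.8, -296.6, 99.5]
tcp_rot: [-180.0, -0.0, 2.9]
ft_force: [0.0, -0.3, -2.6]
finger_gap: 14.3
```

```bash
python3 ins.py 0 0,0,0
```

```text
0,0,0 tcp [ 389.3 -296.5   99.2] -> [np.float64(-0.0005), np.float64(-0.0001), np.float64(0.0003), np.float64(-0.0005), np.float64(-0.0001), np.float64(0.0015)]
now foot: th -0.0 y -0.1 z 0.3 x 0.6 f [ 0.  -0.3 -2.6] gap 14.3
```

Not quite touching; a little more until contact, then release.

jog_arm:
  targets:
    - [0,0,0.0006,0,0,0,1]
    - [0,0,0.0012,0,0,0,1]
    - [0,0,0.0012,0,0,0,1]

```text
time: 40.03
tool_pos: [390.2, -297.1, 99.2]
tcp_rot: [-180.0, -0.1, 2.9]
ft_force: [-1.4, 1.6, 3.6]
finger_gap: 14.5
```

jog_arm:
  targets:
    - [0,0,0,0,0,0,0.6]
    - [0,0,0,0,0,0,0.4]
    - [0,0,0,0,0,0,0.4]
    - [0,0,-0.01,0,0,0,0.4]
    - [0,0,-0.03,0,0,0,0.4]

```text
time: 40.45
tool_pos: [388.2, -295.6, 126.6]
tcp_rot: [-179.8, 0.2, 2.9]
ft_force: [-0.7, 0.6, -1.1]
finger_gap: 51.2
```

jog_arm:
  targets:
    - [0,0,-0.03,0,0,0,0.4]
    - [0,0,-0.06,0,0,0,0.4]
    - [0,0,-0.1,0,0,0,0.4]
    - [0,0,-0.13,0,0,0,0.4]
    - [0,0,-0.13,0,0,0,0.4]

```text
time: 40.87
tool_pos: [392.2, -299.3, 267.4]
tcp_rot: [179.5, -0.5, 2.9]
ft_force: [-0.1, -1.1, 1.4]
finger_gap: 51.1
```

```bash
python3 -c "
from h import *
print(r.sense()['tool_pos'])
snap('scene','s30');s=snap('top','t30');crop(s,'t30c',85,90,385,290,2.6)
crop(load('s30'),'s30c',170,170,490,290,2.5)"
```

```text
[ 392.17565258 -299.27063643  267.4100995 ]
```

View pics/t30c.png

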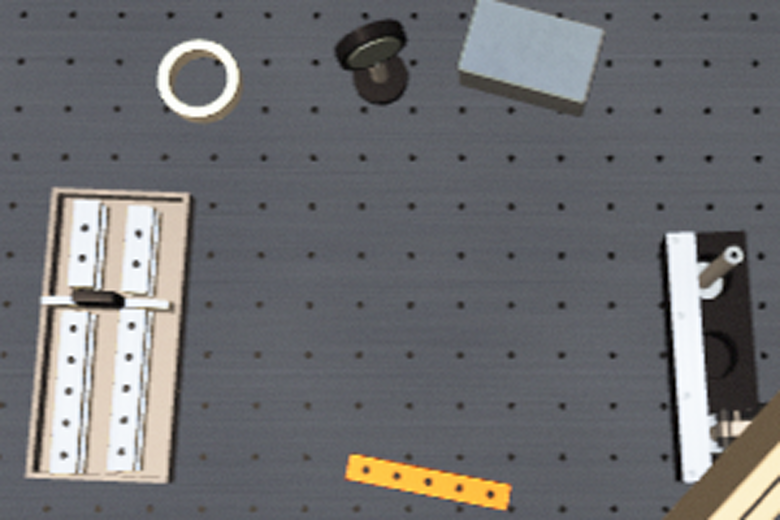

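View pics/s30c.png

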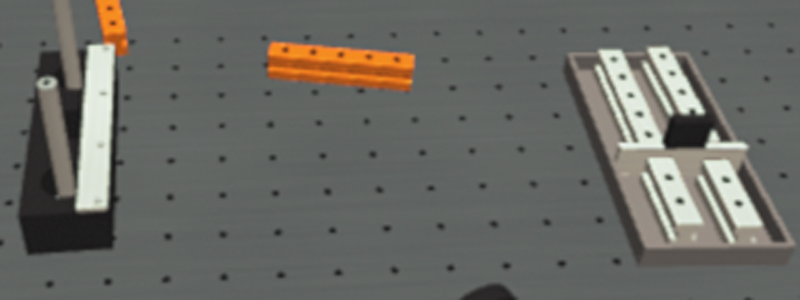

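jog_arm:
  targets:
    - [-0.02,0.19,-0.03,0,0,0,0.4]
    - [-0.02,0.19,-0.03,0,0,0,0.4]
    - [-0.02,0.19,-0.03,0,0,0,0.4]
    - [-0.02,0.19,-0.03,0,0,0,0.4]
    - [-0.02,0.19,-0.03,0,0,0,0.4]

```text
time: 41.38
tool_pos: [377.8, -490.4, 286.7]
tcp_rot: [-179.9, 0.1, 2.8]
ft_force: [0.5, -0.5, 0.6]
finger_gap: 51.4
```

```bash
python3 -c "
from h import *
snap('scene','s31');s=snap('top','t31');crop(s,'t31a',90,155,170,285,4.6);crop(s,'t31b',325,165,400,285,5)
crop(load('s31'),'s31c',170,150,230,280,4.6)"
```

```text
(no output)
```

View pics/t31a.png

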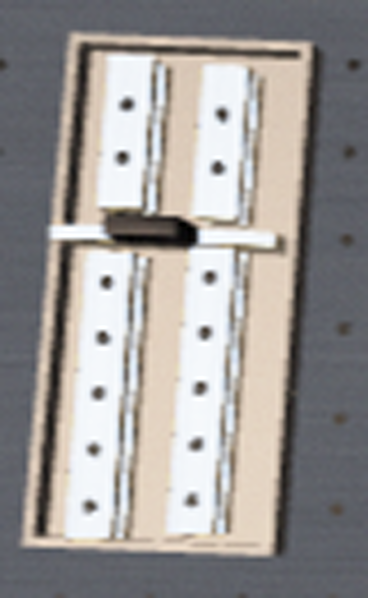

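View pics/t31b.png

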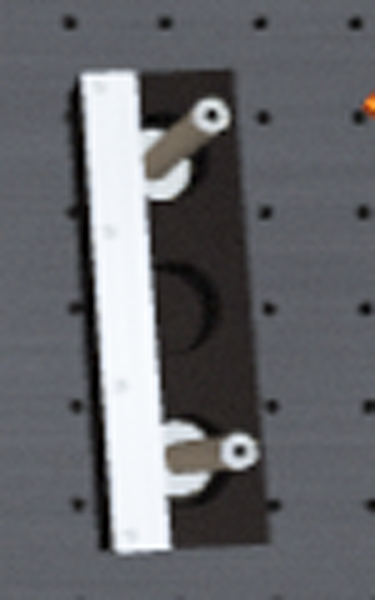

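View pics/s31c.png

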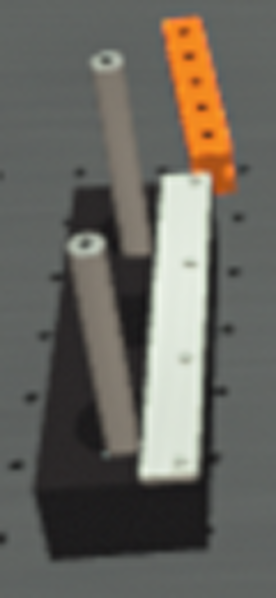

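```bash
python3 - <<'E'
from h import *
s=load('t31');t=load('s31')
f=lambda p:np.array(p)/5+[325,165]-.4
g=lambda p:np.array(p)/4.6+[90,155]-.4
k=lambda p:np.array(p)/4.6+[170,150]-.4
print('post tops',cast(s,f([[211,116],[239,451]]),160).round(1),cast(t,k([[87,244],[107,61]]),160).round(1))
print('feet',cast(s,f([[165,158]]),16).round(1))
q=[[105,57],[158,60],[97,207],[85,252],[136,255],[66,537],[113,538],[203,66],[192,219],[190,252],[168,532]]
print(intray(cast(s,g(q),37)).round(1))
print('tray',intray(cast(s,g([[22,543],[275,554],[316,43],[70,32]]),25)).round(1),'div',intray(cast(s,g([[49,232],[280,241]]),42)).round(1))
E
```

```text
post tops [[ 541.1 -287.9  160. ]
 [ 392.4 -296.4  160. ]] [[ 541.7 -289.6  160. ]
 [ 393.1 -298.1  160. ]]
feet [[ 545.5 -294.3   16. ]]
[[ 124.7   43.8]
 [ 124.2   14.6]
 [  41.4   40.8]
 [  16.6   45.1]
 [  16.    17.4]
 [-136.4   41.4]
 [-135.9   16.4]
 [ 121.8  -10.3]
 [  36.9  -11.3]
 [  18.8  -11.7]
 [-131.7  -12.5]]
tray [[-140.8   69.4]
 [-141.4  -66.8]
 [ 139.9  -67.9]
 [ 140.7   69.2]] div [[ 26.1  63.5]
 [ 26.1 -61.4]]
```

```bash
python3 - <<'E'
from h import *
for n,q in (('t7',None),('t10',None),('t14',None),('t21',None),('t25',None),('t31',None)):
    s=load(n); crop(s,'d_'+n,95,195,160,215,10)
ims=[cv2.imread('pics/d_%s.png'%n) for n in('t7','t10','t14','t21','t31')]; print(ims[0].shape)
a=np.vstack([cv2.resize(i,None,fx=.6,fy=.6) for i in ims]); cv2.imwrite('pics/dd.png',a)
E
```

```text
(200, 650, 3)
```

View pics/dd.png

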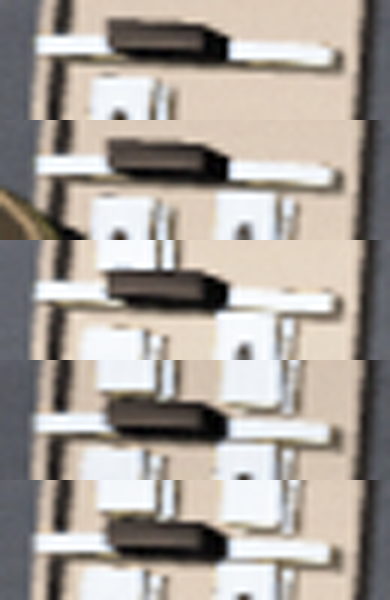

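```bash
python3 go.py 516.5 288 240 87.9
```

```text
0.1751 -0.7715 0.0475 -0.0033 -0.0002 -1.4877
```

jog_arm:
  targets:
    - [0.175,-0.7715,0.03,0,0,-1.487,0.1]
    - [0.175,-0.7715,0.03,0,0,-1.487,0]
    - [0.175,-0.7715,0.03,0,0,-1.487,0]
    - [0.175,-0.7715,0.03,0,0,-1.487,0]
    - [0.175,-0.7715,0.03,0,0,-1.487,0]

```text
time: 41.9
tool_pos: [414.3, -279.8, 278.6]
tcp_rot: [-179.8, -0.0, 39.0]
ft_force: [0.2, 0.4, 0.3]
finger_gap: 85.4
```

```bash
python3 go.py 516.5 288 240 87.9
```

```text
0.4369 -0.3767 0.04 -0.0028 -0.0016 -0.8531
```

jog_arm:
  targets:
    - [0.437,-0.377,0.04,0,0,-0.853,0]
    - [0.437,-0.377,0.04,0,0,-0.853,0]
    - [0.437,-0.377,0.04,0,0,-0.853,0]
    - [0.437,-0.377,0.04,0,0,-0.853,0]
    - [0.437,-0.377,0.04,0,0,-0.853,0]

```text
time: 42.32
tool_pos: [451.9, -75.6, 264.8]
tcp_rot: [-179.9, -0.0, 74.9]
ft_force: [1.1, -0.3, 0.4]
finger_gap: 85.4
```

```bash
python3 go.py 516.5 288 200 87.9
```

```text
0.3678 -0.0326 0.0651 -0.0018 -0.001 -0.2277
```

jog_arm:
  targets:
    - [0.368,-0.0326,0.065,0,0,-0.2277,0]
    - [0.368,-0.0326,0.065,0,0,-0.2277,0]
    - [0.368,-0.0326,0.065,0,0,-0.2277,0]
    - [0.368,-0.0326,0.065,0,0,-0.2277,0]
    - [0.368,-0.0326,0.065,0,0,-0.2277,0]

```text
time: 42.73
tool_pos: [488.9, 125.9, 228.6]
tcp_rot: [-179.9, -0.0, 87.6]
ft_force: [0.8, -0.9, 0.0]
finger_gap: 85.6
```

```bash
python3 go.py 516.5 288 140 87.9
```

```text
0.1631 0.0209 0.0886 -0.0016 -0.0002 -0.0057
```

jog_arm:
  targets:
    - [0.161,0.021,0.088,0,0,-0.005,0]
    - [0.161,0.021,0.088,0,0,-0.005,0]
    - [0.161,0.021,0.088,0,0,-0.005,0]
    - [0.161,0.021,0.088,0,0,-0.005,0]
    - [0.161,0.021,0.088,0,0,-0.005,0]

```text
time: 43.15
tool_pos: [514.9, 286.8, 137.5]
tcp_rot: [-179.7, 0.0, 88.0]
ft_force: [0.2, -0.9, -1.1]
finger_gap: 85.2
```

jog_arm:
  targets:
    - [0,0,0,0,0,0,0]
    - [0,0,0,0,0,0,0]
    - [0,0,0,0,0,0,0]

```text
time: 43.4
tool_pos: [517.5, 282.9, 142.0]
tcp_rot: [-180.0, 0.0, 87.8]
ft_force: [0.2, -0.5, 0.3]
finger_gap: 85.4
```

```bash
python3 - <<'E'
from h import *
s=snap('wrist','w32');print(r.sense()['tool_pos'])
E
python3 go.py 516.5 288 53 87.9
```

```text
[518.10405507 282.69328758 142.7272222 ]
0.0052 -0.0018 0.0897 0.0004 -0.0003 -0.0018
```

View pics/w32.png

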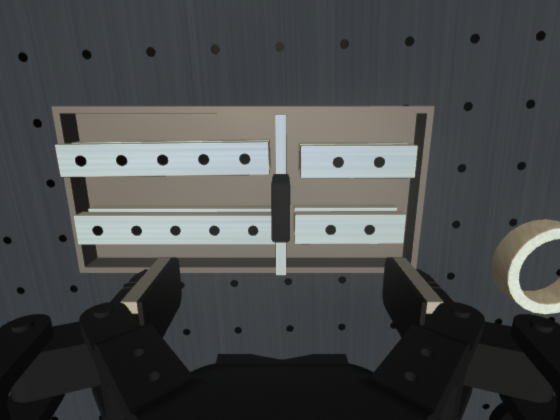

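```bash
python3 - <<'E'
from h import *
s=load('w32')
crop(s,'w32c',40,95,300,280,3)
for z in (37,42): print(z,intray(cast(s,[[57,145],[59,176],[268,142],[270,174],[75,216],[77,245],[300,145],[417,145],[294,215],[406,215]],z)).round(1))
print(intray(cast(s,[[53,107],[434,107],[415,272],[79,274]],25)).round(1))
print(intray(cast(s,[[275.5,116],[286.5,116],[276,273],[287,273]],42)).round(1))
E
```

```text
37 [[-132.3   39.3]
 [-134.8   16.7]
 [  19.8   41.2]
 [  21.    18. ]
 [-127.9  -14.2]
 [-130.2  -37.8]
 [  42.9   39.1]
 [ 127.1   39. ]
 [  39.   -13.5]
 [ 124.2  -13.6]]
42 [[-129.    39.7]
 [-131.5   17.5]
 [  20.    41.6]
 [  21.2   18.9]
 [-124.7  -12.7]
 [-126.9  -35.8]
 [  42.6   39.5]
 [ 125.2   39.4]
 [  38.8  -12. ]
 [ 122.3  -12.1]]
[[-138.3   65.8]
 [ 141.5   65.5]
 [ 141.1  -66.9]
 [-140.4  -68.6]]
[[ 25.4  59.3]
 [ 33.   59.3]
 [ 25.1 -59.4]
 [ 33.7 -59.4]]
```

View pics/w32c.png

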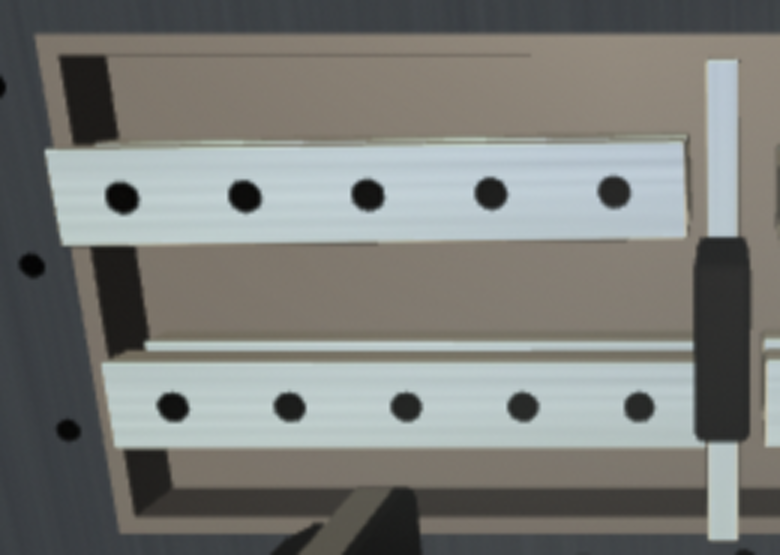

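jog_arm:
  targets:
    - [0.003,0,0.03,0,0,0,0]
    - [0.003,0,0.06,0,0,0,0]
    - [0.003,0,0.088,0,0,0,0]
    - [0.003,0,0.088,0,0,0,0]
    - [0.003,0,0.088,0,0,0,0]
  newtons: 25

```text
time: 43.87
tool_pos: [517.4, 285.0, 53.8]
tcp_rot: [-179.9, 0.1, 87.7]
ft_force: [-0.5, 0.2, 0.4]
finger_gap: 85.4
```

jog_arm:
  targets:
    - [0,0,0,0,0,0,0.5]
    - [0,0,0,0,0,0,0.5]
    - [0,0,0,0,0,0,0.5]
    - [0,0,0,0,0,0,0.5]

```text
time: 44.2
tool_pos: [519.7, 287.0, 56.4]
tcp_rot: [179.8, -0.1, 87.8]
ft_force: [-0.6, 0.3, 0.6]
finger_gap: 42.8
```

```bash
python3 - <<'E'
from h import *
s=snap('wrist','w33');s=r.sense();print(s['tool_pos'],s['tcp_rot'],s['ft_force'],s['finger_gap'])
E
```

```text
[519.34919375 286.89203922  55.94725823] [ 1.79860746e+02 -8.93518002e-02  8.78221940e+01] [0.03423588 0.242976   0.12902805] 42.88607476341715
```

View pics/w33.png

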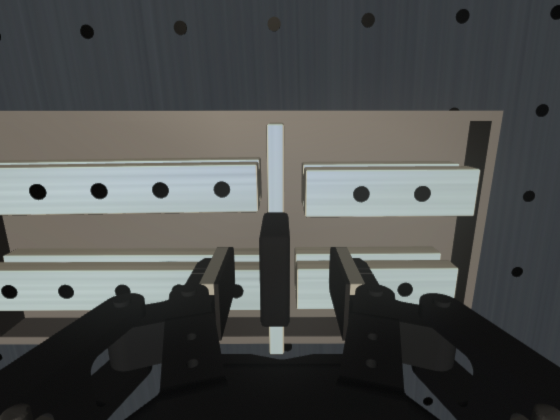

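jog_arm:
  targets:
    - [0,-0.0015,0.003,0,0,0,0.8]
    - [0,-0.0015,0.003,0,0,0,1]
    - [0,-0.0015,0.003,0,0,0,1]
    - [0,-0.0015,0.003,0,0,0,1]
    - [0,-0.0015,0.003,0,0,0,1]

```text
time: 44.67
tool_pos: [516.6, 286.5, 51.1]
tcp_rot: [-180.0, -0.0, 87.8]
ft_force: [-1.0, 0.1, -0.7]
finger_gap: 11.6
```

jog_arm:
  targets:
    - [0,0,0,0,0,0,1]
    - [0,0,0,0,0,0,1]
    - [0,0,0,0,0,0,1]

```text
time: 44.92
tool_pos: [516.6, 286.5, 51.2]
tcp_rot: [-180.0, -0.0, 87.8]
ft_force: [-1.6, 0.0, -1.3]
finger_gap: 11.3
```

```bash
python3 - <<'E'
from h import *
s=r.sense();print(s['tool_pos'],s['tcp_rot'],s['ft_force'],s['finger_gap'])
E
python3 go.py 521.5 287 52 87.9
```

```text
[516.64316121 286.51393331  51.15801569] [-1.79982033e+02 -1.82964737e-02  8.78249801e+01] [-1.56273589  0.037305   -1.25292767] 11.285804729559434
0.0007 0.0048 -0.0008 -0.0003 -0.0003 -0.0013
```

jog_arm:
  targets:
    - [0,0.0025,0,0,0,0,1]
    - [0,0.005,0,0,0,0,1]
    - [0,0.0052,0,0,0,0,1]
    - [0,0.0052,0,0,0,0,1]
    - [0,0.0052,0,0,0,0,1]

```text
time: 45.33
tool_pos: [522.2, 286.3, 51.1]
tcp_rot: [180.0, -0.0, 87.8]
ft_force: [0.1, 1.1, -4.3]
finger_gap: 11.6
```

jog_arm:
  targets:
    - [0,0,0,0,0,0,0.4]
    - [0,0,0,0,0,0,0.4]
    - [0,0,0,0,0,0,0.4]
    - [0,0,-0.01,0,0,0,0.4]
    - [0,0,-0.03,0,0,0,0.4]

```text
time: 45.75
tool_pos: [520.3, 285.5, 79.6]
tcp_rot: [-179.8, 0.1, 87.8]
ft_force: [-0.1, 0.9, -0.4]
finger_gap: 51.3
```

jog_arm:
  targets:
    - [0,0,-0.02,0,0,0,0.4]
    - [0,0,-0.05,0,0,0,0.4]
    - [0,0,-0.08,0,0,0,0.4]
    - [0,0,-0.1,0,0,0,0.4]
    - [0,0,-0.1,0,0,0,0.4]

```text
time: 46.17
tool_pos: [525.2, 287.7, 189.1]
tcp_rot: [179.4, -0.3, 87.8]
ft_force: [0.5, 0.5, 0.7]
finger_gap: 51.4
```

```bash
python3 - <<'E'
from h import *
s=snap('wrist','w34');snap('top','t34');print(r.sense()['tool_pos'])
E
```

```text
[523.07779848 286.76044614 183.7232886 ]
```

View pics/w34.png

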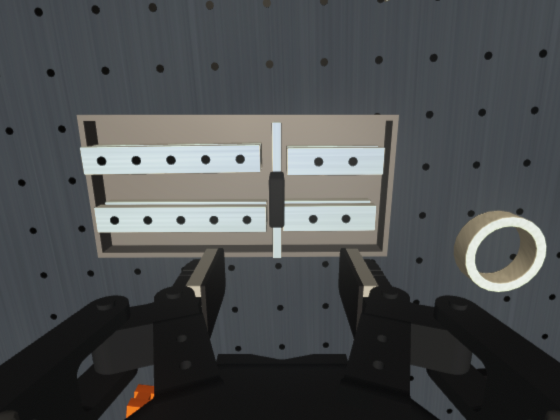

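View pics/t34.png

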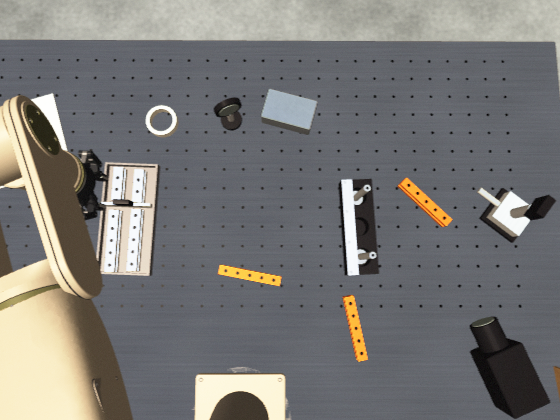

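```bash
python3 - <<'E'
from h import *
s=load('w34')
print(intray(cast(s,[[272.5,124],[281.5,124],[273,257],[282,257]],42)).round(1))
print(r.sense()['qd'].round(2)); print(r.hand_in())
E
```

```text
[[ 31.2  58.6]
 [ 38.7  58.6]
 [ 30.6 -60.4]
 [ 38.9 -60.5]]
[-0.08  1.96  2.78  0.08 -0.51 -0.01]
the job is handed in; nothing more can be done
None
```

I set the divider, laid two long rails in the near compartment and two short ones in the far compartment, and stood the two posts in bores 2 and 0. I handed the job in at about 46 s with the gripper clear above the tray. The hand-in reports no verdict.

- **Divider:** I set it to about +35 mm before any rail went in. Setting down the short rails pushed it back: the top camera put it at +26 mm and the wrist camera at about +29 mm. After the posts were in I slid it forward again. The last wrist view puts it at about +35 mm and the gripper position at about +32 mm. Either way each compartment has about 9–15 mm to spare.
- **Rails:** In the last views all four are side by side, lengthwise and flat inside the walls. One long rail lies close to the near wall: the top view shows it touching, the wrist view shows about 2 mm.
- **Posts:** Both went in at 33° under the keeper strip with no contact force. I straightened each one and lowered it until the force reading showed the bore's floor. The tops then measured within about 2 mm of their bores' axes from the top and scene cameras, so both stand upright. Bore 1 is empty because only two posts were present.
- **Other items:** The three orange rails and the three bystanders (lens mount, power supply, tape roll) were not touched.

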